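# Close a slide-box carrier with its sprung retaining bar

### The job

Put the loose slide box squarely on top of the two boxes in the carrier rack. Then lay the sprung bar across the two flared mouths of the rack's cheeks, let go of it there, and press it straight down from above until both spring pins snap fully home into the recesses. Leave the bottles and the beaker where they are.

Things in the scene. Friction and masses are not known exactly. Their poses are not given: they have to be found in the camera images.
- rack: Fixed carrier rack. Origin: centre of its underside, on the bench; y runs from cheek to cheek, z up. Steel base 90 (x) x 190 (y) x 6 mm, low lips (to 12 mm) round the bottom box. Two white cheeks, 56 mm wide in x, inner faces at y = +75 and -75 mm, tops 166 mm high. Midway along each cheek (x = 0) is a flared mouth at the top and a recess below it, both open towards the boxes.
- mouth_l (a point): Mouth of the rack's +y cheek: y = 81 mm, 150 mm high, where a pin end rests when the bar is laid in (bar's underside then at about 141 mm). From 132 mm up a steel ramp leans outwards 20 degrees from vertical, y = 75 to 87 mm, between guides 11 mm apart at the bottom, 27 mm at the top. Pushing the bar down squeezes each pin in 6 mm; it takes about 10 to 20 N.
- mouth_r (a point): The same for the mouth of the rack's -y cheek, at y = -81 mm. One end may snap in before the other: keep pressing until both are home.
- box_low: Closed slide box in the rack, bottom of the column: 64 (x) x 100 (y) x 34 mm, flat grey lid on white base, 160 g, loose. Origin: centre of its underside, 6 mm above the bench; z up.
- box_mid: Second closed slide box, same make, loose on the first, its y axis along the rack's. Origin: centre of its underside, 40 mm above the bench; its lid top is at 74 mm.
- box_top: The third, same closed slide box, lying flat and loose on the bench beside the rack: 64 (x) x 100 (y) x 34 mm, about 160 g. Origin: centre of its underside; z up. It belongs on the second box with its 100 mm side along the rack's y; either way round.
- bar: Sprung retaining bar: square aluminium tube 18 x 18 mm, 146 mm long along its y axis, with a steel spring pin (8 mm thick, round-ended) standing 8 mm out of each end; 162 mm over the free pins; about 165 g. Lies flat on the bench beside the rack, on the other side from the loose box. Origin: middle of its underside; centre line 9 mm above that. It fits either way round.
- pin_a (a joint): How far the pin at the bar's +y end is pressed in: 0 m free, up to 0.0085 m; spring preloaded to 3 N, 0.5 N per mm more.
- pin_b (a joint): The same for the pin at the bar's -y end.
- tip_a (a point): Outer end of the pin at the bar's +y end, on the bar's centre line (81 mm from its middle when free).
- tip_b (a point): Outer end of the pin at the bar's -y end.
- recess_l (a point): Where a pin's outer end lies when home in the recess of the rack's +y cheek: y = 81 mm, 122 mm high. The recess is 11 mm wide, 7 mm deep, from 118 to 129.5 mm high, under a lip at the inner face; past the lip the pin springs out into it. With both pins home the bar's underside is at 113 mm, its top at 131 mm, 5 mm clear above the third box.
- recess_r (a point): The same in the cheek at the rack's -y: y = -81 mm, 122 mm high.
- reagent_bottle: Bystander: white capped bottle, 60 mm across, 140 mm high, standing. Origin: centre of its underside.
- beaker: Bystander: glass beaker, 68 mm across, 90 mm high. Origin: centre of its underside.
- amber_jar: Bystander: amber jar with black cap, 52 mm across, 85 mm high. Origin: centre of its underside.

How it is judged:
On the way, in this order (a step that is already met when the one before it is completed fails the run):
1. the loose box stands squarely on the second box, let go (horizontal distance between box_mid and rack below 0.008 m and z of box_mid in the frame of rack between 0.036 and 0.044 m and horizontal distance between box_top and box_mid below 0.008 m and z of box_top in the frame of rack between 0.07 and 0.078 m and angle between the y axis of box_top and the y axis of rack, either way round below 0.1 rad and angle between box_top's own z axis and vertical below 0.06 rad and contact force between the fingers and box_top below 0.05 N and linear speed of box_top below 0.02 m/s), for 0.2 s.
2. the bar lies across both mouths, let go (horizontal distance between box_mid and rack below 0.008 m and z of box_mid in the frame of rack between 0.036 and 0.044 m and horizontal distance between box_top and box_mid below 0.008 m and z of box_top in the frame of rack between 0.07 and 0.078 m and angle between the y axis of box_top and the y axis of rack, either way round below 0.1 rad and angle between box_top's own z axis and vertical below 0.06 rad and z of tip_a in the frame of rack between 0.134 and 0.172 m and z of tip_b in the frame of rack between 0.134 and 0.172 m and x of bar in the frame of rack between -0.02 and 0.02 m and y of bar in the frame of rack between -0.012 and 0.012 m and angle between the y axis of bar and the y axis of rack, either way round below 0.17 rad and contact force between the fingers and bar below 0.05 N and linear speed of bar below 0.02 m/s), for 0.2 s.
3. both pins have sprung out into the recesses (((distance between tip_a and recess_l below 0.005 m and distance between tip_b and recess_r below 0.005 m) or (distance between tip_b and recess_l below 0.005 m and distance between tip_a and recess_r below 0.005 m))), for 0.2 s.
At the end, for the whole second after the job is handed in: The column stands in the rack: second box within 8 mm of the rack's middle, third box lying level on it within 8 mm of centre and 0.1 rad of square; both outer pin ends lie within 5 mm of the home points in the two recesses (either way round); box and bar at rest, the bar not touched (horizontal distance between box_mid and rack below 0.008 m and z of box_mid in the frame of rack between 0.036 and 0.044 m and horizontal distance between box_top and box_mid below 0.008 m and z of box_top in the frame of rack between 0.07 and 0.078 m and angle between the y axis of box_top and the y axis of rack, either way round below 0.1 rad and angle between box_top's own z axis and vertical below 0.06 rad and ((distance between tip_a and recess_l below 0.005 m and distance between tip_b and recess_r below 0.005 m) or (distance between tip_b and recess_l below 0.005 m and distance between tip_a and recess_r below 0.005 m)) and linear speed of each of box_top, bar below 0.02 m/s and contact force between the fingers and bar below 0.05 N).
It fails at once if the white reagent bottle is pushed more than 30 mm or tipped over (distance of reagent_bottle from where it was at the start of the episode above 0.03 m or angle between reagent_bottle's own z axis and vertical above 0.4 rad).
It fails at once if the beaker is pushed more than 30 mm or tipped over (distance of beaker from where it was at the start of the episode above 0.03 m or angle between beaker's own z axis and vertical above 0.4 rad).
It fails at once if the amber jar is pushed more than 30 mm or tipped over (distance of amber_jar from where it was at the start of the episode above 0.03 m or angle between amber_jar's own z axis and vertical above 0.4 rad).
It also fails if it takes over 67 s, if anything falls off the work surface, if the arm or the gripper's body presses on something with over 40 N, if the wrist force passes 120 N, or if a joint passes its speed limit or range.

### The arm

A 6-joint arm with a two-finger parallel gripper is mounted at the origin on the work surface. World frame = base frame: x ahead of the robot, y to its left, z up, the work surface at z = 0. Lengths are in m, angles in rad, forces in N, time in s.
With the tool pointing down it reaches from about 0.25 to 0.8 m from the base axis. Payload 8.5 kg.
Tool frame: the origin (TCP) lies on the centre line of the jaws, within the pads' length; the fingertips stand 8 mm ahead of it and the grasp point (between the pads) lies 11 mm behind it; x points along the fingers, z is the direction in which the jaws open and shut, and the axes are right-handed (so a half turn about x gives the same grasp; the last joint's range is limited). The gripper opens to 85 mm and grips with 20 to 120 N. Pads are 22 mm wide; open, the fingers measure 114 mm over their backs; the gripper's body (76 mm by 85 mm) begins 54 mm behind the grasp point. The pads swing forward as they close: fully open they stand 13 mm farther back than shut.
Start: joints at [-1.121, 0.238, -0.013, 1.319, 0, 1.571], TCP at [0.228, -0.473, 0.213] pointing down, gripper open.
Joint ranges: [-2.66, 2.66], [-1.03, 1.9], [-1.14, 1.46], [-1.82, 2.27], [-1.45, 1.34], [-3.14, 3.14]. Speed limits (rad/s): [2.22, 2.22, 2.79, 3.14, 3.14, 3.14].

### API

Orientations are given as a 3x3 rotation matrix whose columns are the frame's x, y, z axes.
In Python, from workcell import robot gives the robot as it stands.
- The arm moves only by the tool jog_arm, never from a script. Its argument "steps" is a list of rows, each an object with "xyz": the shift along the tool's x, y, z in mm, a list of three; "rot": the turn, a rotation vector about the tool's x, y, z in rad, a list of three. In form: [{"xyz": [dx, dy, dz], "rot": [wx, wy, wz]}, ...]. A call has 1 to 8 rows; each row shifts and turns the commanded pose from where the row before left it, along the tool's axes as they then stand; what a row does not reach is not made up. A row lasts 1/8 s, in which the tool goes at most 62.5 mm and 10.7 degrees, less where a joint would pass 70% of its speed; a pose out of reach is approached as far as the arm can. A call with a gripper value outside its range is refused whole. "gripper" is the finger opening in mm, from 0 to 85.4, set as the call begins (left out, the last holds). The fingers move at their own pace and stop on an object; "grip_force" is the grip in N (left out, the last holds). Time passes only in rows, so rows that do not move let the fingers close. It gives the time, the measured TCP pose, the force and the opening at its end, in the units of the state.
- robot.sense(): the state, without advancing time (a new reading comes with each control period).
- robot.grab_frame(name): name is "side" or "top"; returns the picture (384x512x3 uint8, red, green, blue); there is no depth.
- robot.camera_info(name): a dict with "K" (3x3 intrinsics, pixels), "R" (3x3) and "t" (3): a world point X has camera coordinates R X + t. Camera axes: x right, y down, z forward; pixel columns grow to the right and rows downward; lengths in m; the calibration is good to about 2 mm. A picture is of the moment at which its call begins. camera_info takes no time and is no camera call.
- robot.job_done(): hands the job in, once; it reports no verdict.
The state is a dict: "clock": time; "joints": joint angles; "joint_vel": joint speeds; "effort": joint torques, N m; "position": TCP position; "tcp_rot": TCP orientation; "force": force on the tool from outside, world axes, zero at the start; "moment": the same for the moment, N m; "finger_gap": finger opening in m.
Only numpy, scipy, OpenCV 4.12 (cv2) and the standard library are available. Lean on these libraries where they do the work, as an engineer would, in place of code of your own. Each camera call takes 0.05 s, during which the arm holds its last target.

## Working session

There is one attempt and no reset: what is moved stays moved. The work goes in short steps, Python scripts to look and compute and a tool call to move; the robot and the scene stay as the last step left them, time stands still between calls to the robot, and variables do not carry over. Pictures are saved under pics/ and viewed, and the job is handed in when it is done.

Besides the shell and the picture viewer there is one more tool, called by a JSON object that holds its "op" and its "data", one argument or row to a line. jog_arm: Moves the arm, as the interface text tells. Its arguments: {"type":"object","properties":{"steps":{"type":"array"},"gripper":{"type":"number"},"grip_force":{"type":"number"}},"required":["steps"]}

```bash
mkdir -p pics; ls
python3 - <<'E'
from workcell import robot
import cv2,numpy as np
for n in("side","top"):
    im=robot.grab_frame(n); np.save(f"pics/{n}0.npy",im)
    cv2.imwrite(f"pics/{n}0.png",cv2.resize(im[:,:,::-1],(800,600),interpolation=cv2.INTER_CUBIC))
    c=robot.camera_info(n); print(n,c["K"],c["R"],c["t"], -np.array(c["R"]).T@c["t"])
s=robot.sense(); print({k:np.round(v,3) for k,v in s.items()})
E
```

```text
pics
side [[485.0741817    0.         266.6172192 ]
 [  0.         485.0741817  188.49148972]
 [  0.           0.           1.        ]] [[ 0.98078064 -0.19404374 -0.02040521]
 [-0.11249272 -0.47691862 -0.871719  ]
 [ 0.15941999  0.85726056 -0.48958105]] [-0.56633969  0.15870568  1.20769892] [ 0.38077688 -1.06951762  0.71805699]
top [[500.17387785   0.         254.90917362]
 [  0.         500.17387785 193.54462721]
 [  0.           0.           1.        ]] [[ 0.04931708 -0.99878109  0.00204166]
 [-0.97817876 -0.04871266 -0.20197371]
 [ 0.20182698  0.00796364 -0.97938881]] [-0.00533323  0.62029739  1.28199495] [0.34828359 0.01468025 1.38086617]
{'clock': np.float64(0.1), 'joints': array([-1.121,  0.239, -0.014,  1.319, -0.   ,  1.571]), 'joint_vel': array([ 0.003,  0.001,  0.002,  0.002,  0.   , -0.001]), 'effort': array([-1.0000e-03, -5.3972e+01,  3.4700e+01,  1.4000e-02, -0.0000e+00,
        0.0000e+00]), 'position': array([ 0.228, -0.472,  0.212]), 'tcp_rot': array([[-0.001,  0.901,  0.435],
       [ 0.001,  0.435, -0.901],
       [-1.   , -0.   , -0.001]]), 'force': array([ 0.409,  0.415, -0.076]), 'moment': array([-0.01 , -0.028,  0.031]), 'finger_gap': np.float64(0.086)}
```

View pics/side0.png

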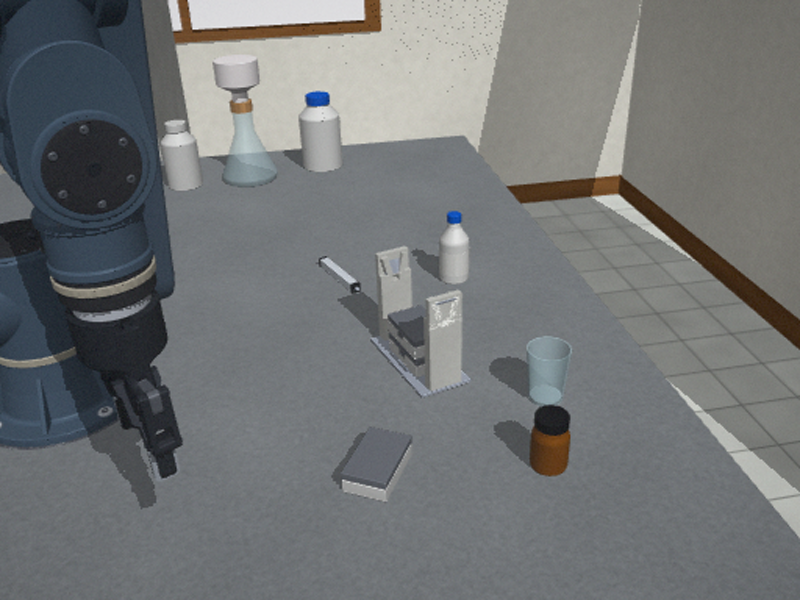

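View pics/top0.png

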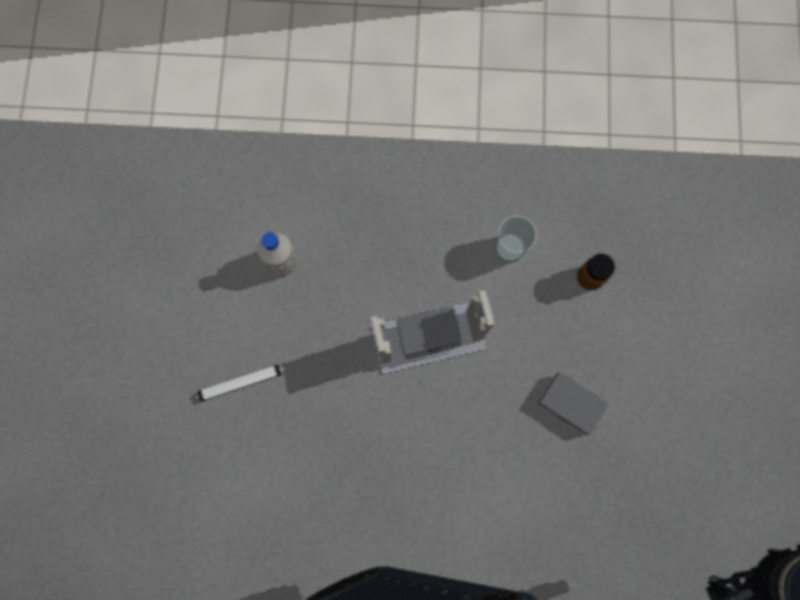

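The side view shows the loose box near (375,465), the rack near (420,320) and the bar near (340,275). The top view shows the bar at (238,383), the rack at (432,335) and the box at (573,405), all in 800x600 pixels. Next I'll enlarge these areas to measure them.

```bash
cat > crop.py <<'E'
import cv2,numpy as np
def crop(im,u0,v0,u1,v1,name,pts=[],segs=[]):
    s=min(800/(u1-u0),600/(v1-v0)); s=int(s)
    c=cv2.resize(im[v0:v1,u0:u1,::-1],None,fx=s,fy=s,interpolation=cv2.INTER_CUBIC)
    # continuous pixel coords: pixel centre integer
    f=lambda p:(int(round((p[0]-u0+.5)*s)),int(round((p[1]-v0+.5)*s)))
    for a,b in segs: cv2.line(c,f(a),f(b),(0,0,255),1)
    for p in pts: cv2.circle(c,f(p),4,(0,255,0),1)
    for u in range((u0+9)//10*10,u1,10):
        cv2.line(c,f((u,v0)),(f((u,v0))[0],8),(0,255,255),1); cv2.putText(c,str(u),(f((u,v0))[0]-10,20),0,.4,(0,255,255),1)
    for v in range((v0+9)//10*10,v1,10):
        cv2.line(c,(0,f((u0,v))[1]),(8,f((u0,v))[1]),(0,255,255),1); cv2.putText(c,str(v),(10,f((u0,v))[1]+4),0,.4,(0,255,255),1)
    cv2.imwrite(name,c)
E
python3 - <<'E'
from crop import crop; import numpy as np
t=np.load("pics/top0.npy"); s=np.load("pics/side0.npy")
crop(t,225,175,335,250,"pics/t_rack.png")
crop(t,335,230,400,285,"pics/t_box.png")
crop(t,115,225,190,265,"pics/t_bar.png")
crop(s,225,150,310,260,"pics/s_rack.png")
E
```

```text
(no output)
```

View pics/t_rack.png

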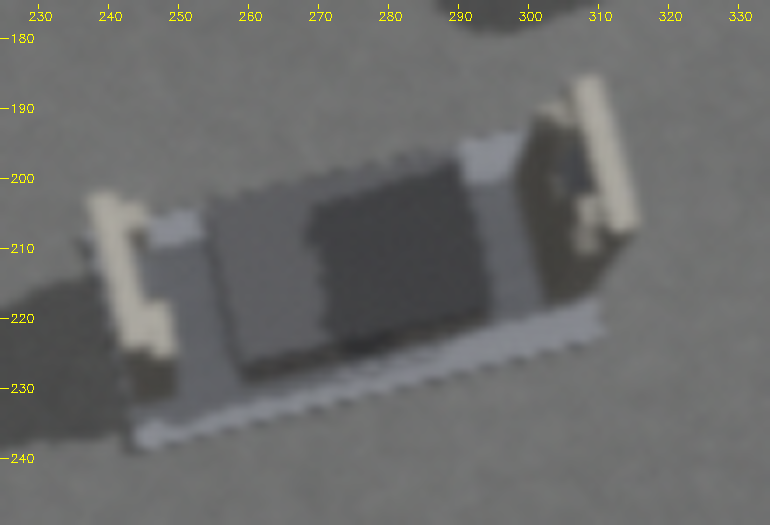

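View pics/t_box.png

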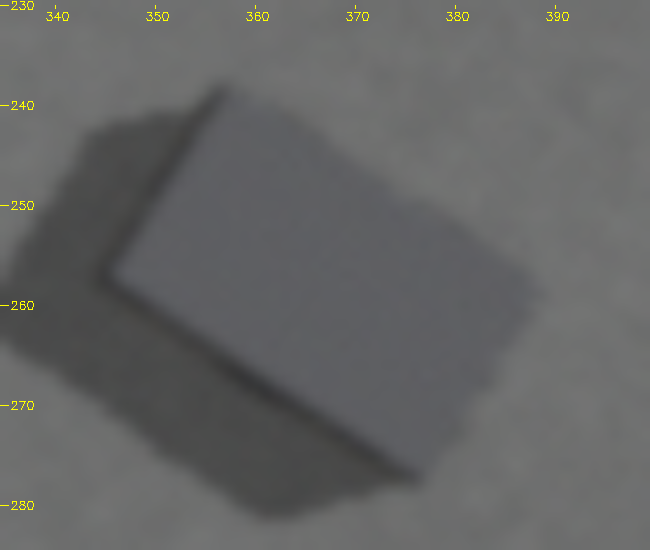

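View pics/t_bar.png

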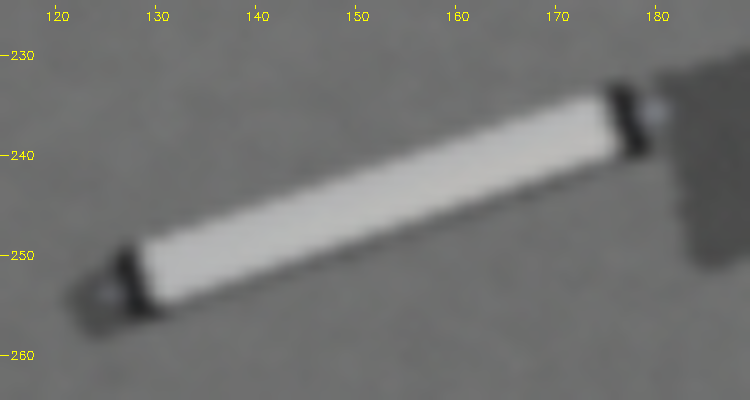

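View pics/s_rack.png

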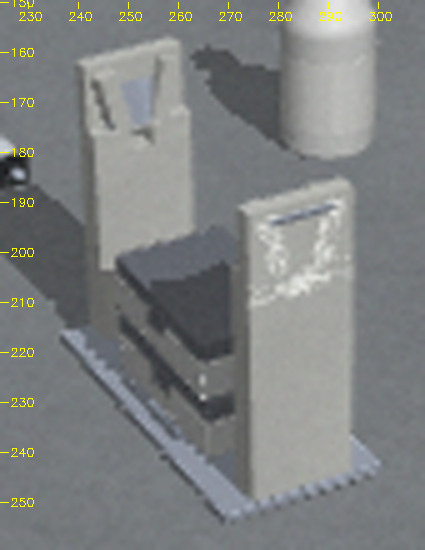

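```bash
cat > geo.py <<'E'
import numpy as np
from scipy.optimize import least_squares
from workcell import robot
C={n:{k:np.array(v) for k,v in robot.camera_info(n).items()} for n in("side","top")}
def proj(n,X):
    c=C[n]; p=np.atleast_2d(X)@c["R"].T+c["t"]; p=p@c["K"].T; return p[:,:2]/p[:,2:]
def back(n,uv,z):
    c=C[n]; d=c["R"].T@np.linalg.inv(c["K"])@np.array([uv[0],uv[1],1.]); o=-c["R"].T@c["t"]; return o+d*(z-o[2])/d[2]
def pose(p,L):
    L=np.atleast_2d(L); c,s=np.cos(p[2]),np.sin(p[2]); return np.c_[p[0]+c*L[:,0]-s*L[:,1],p[1]+s*L[:,0]+c*L[:,1],L[:,2]]
def fit(obs,p0):  # obs: (cam,uv,local)
    f=lambda p:np.concatenate([(proj(n,pose(p,l))[0]-uv) for n,uv,l in obs])
    r=least_squares(f,p0,loss="soft_l1"); return r.x,np.round(r.fun.reshape(-1,2),1)
E
python3 - <<'E'
from geo import *
t=lambda uv,z:back("top",uv,z)
for nm,z,ps in [("cheek",.166,[(237.5,202.3),(242.3,224.3),(310,185.3),(315.5,207)]),
 ("mid",.074,[(254.5,204),(290,196.5),(295,219.5),(259,229)]),
 ("base",.006,[(244,237.5),(310.5,222)]),
 ("box",.034,[(356.5,238.5),(388.5,258.5),(376.5,278),(345.5,257)]),
 ("bar",.018,[(177.5,232.5),(180,239.5),(130,256.5),(126.5,249)]),("tips",.009,[(181.5,235.5),(124.5,253.8)]),
 ("jar",.085,[(384,170)]),("jar0",.0,[(379,180)]),("beak0",0,[(327,158)]),("bot0",0,[(181,168)])]:
    X=np.array([t(p,z) for p in ps]); print(nm,np.round(X[:,:2]*1000,1).tolist(),"mean",np.round(X.mean(0)[:2]*1000,1))
    print("   edges",[ (round(1000*np.linalg.norm(d),1),round(np.degrees(np.arctan2(d[1],d[0])),1)) for d in np.roll(X,-1,0)-X] if len(X)>1 else '')
S=[((272.5,190.3),.166),((294.9,185.5),.166),((240.1,161.9),.166),((260.5,157),.166),((270.5,253.5),0),((300.5,242.5),.006),((236.9,216.5),.006)]
print([(np.round(back("side",u,z)[:2]*1000,1)).tolist() for u,z in S])
E
```

```text
cheek [[574.4, 66.4], [520.3, 51.6], [626.4, -111.4], [572.2, -126.4]] mean [573.3 -29.9]
   edges [(np.float64(56.1), np.float64(-164.7)), (np.float64(194.5), np.float64(-56.9)), (np.float64(56.2), np.float64(-164.5)), (np.float64(192.8), np.float64(89.3))]
mid [[589.2, 25.0], [614.2, -68.5], [553.0, -83.9], [523.1, 9.9]] mean [569.9 -29.4]
   edges [(np.float64(96.8), np.float64(-75.0)), (np.float64(63.1), np.float64(-165.9)), (np.float64(98.4), np.float64(107.7)), (np.float64(67.9), np.float64(12.9))]
base [[506.5, 49.8], [558.8, -132.2]] mean [532.7 -41.2]
   edges [(np.float64(189.3), np.float64(-74.0)), (np.float64(189.3), np.float64(106.0))]
box [[515.7, -254.5], [466.2, -340.6], [413.0, -308.5], [464.5, -225.4]] mean [ 464.8 -282.3]
   edges [(np.float64(99.3), np.float64(-119.9)), (np.float64(62.1), np.float64(148.9)), (np.float64(97.7), np.float64(58.2)), (np.float64(58.9), np.float64(-29.6))]
bar [[509.9, 232.0], [491.0, 223.7], [438.3, 355.3], [458.0, 366.8]] mean [474.3 294.5]
   edges [(np.float64(20.6), np.float64(-156.0)), (np.float64(141.8), np.float64(111.8)), (np.float64(22.9), np.float64(30.3)), (np.float64(144.4), np.float64(-69.0))]
tips [[503.2, 221.8], [445.4, 373.3]] mean [474.3 297.5]
   edges [(np.float64(162.1), np.float64(110.9)), (np.float64(162.1), np.float64(-69.1))]
jar [[696.7, -316.2]] mean [ 696.7 -316.2]
   edges 
jar0 [[689.5, -323.7]] mean [ 689.5 -323.7]
   edges 
beak0 [[746.8, -175.0]] mean [ 746.8 -175. ]
   edges 
bot0 [[696.6, 239.8]] mean [696.6 239.8]
   edges 
[[572.1, -114.3], [627.9, -104.0], [521.0, 50.5], [577.7, 66.8], [560.9, -132.2], [641.6, -112.2], [503.5, 43.0]]
```

```bash
cat > plan.py <<'E'
import numpy as np
from workcell import robot
from scipy.spatial.transform import Rotation as R
def plan(tgt,ang=None,n=8,start=None,down=True):
    """world target (m), tool z heading deg (tool down). prints rows in tool frame"""
    s=robot.sense(); p=np.array(s["position"]) if start is None else np.array(start[0]); M=np.array(s["tcp_rot"])
    if start is not None: 
        a=np.radians(start[1]); z=np.array([np.cos(a),np.sin(a),0]); x=np.array([0,0,-1.]); M=np.c_[x,np.cross(z,x),z]
    if ang is None: T=M
    else:
        a=np.radians(ang); z=np.array([np.cos(a),np.sin(a),0]); x=np.array([0,0,-1.]); T=np.c_[x,np.cross(z,x),z]
    w=R.from_matrix(M.T@T).as_rotvec(); dp=(np.array(tgt)-p)*1000/n
    print("n",n,"mm/row",round(np.linalg.norm(dp),1),"rad/row",round(np.linalg.norm(w)/n,3))
    for i in range(n):
        Mi=M@R.from_rotvec(w*i/n).as_matrix(); print('{"xyz":%s,"rot":%s},'%(np.round(Mi.T@dp,1).tolist(),np.round(w/n,4).tolist()))
E
python3 - <<'E'
from geo import *; from crop import crop
y=95;
obs_rack=[("top",(237.5,202.3),(28,92.5,.166)),("top",(242.3,224.3),(-28,92.5,.166)),("top",(310,185.3),(28,-92.5,.166)),("top",(315.5,207),(-28,-92.5,.166)),("top",(244,237.5),(-45,95,.006)),("top",(310.5,222),(-45,-95,.006)),("side",(270.5,253.5),(-45,-95,0)),("side",(300.5,242.5),(45,-95,.003)),("side",(236.9,216.5),(-45,95,.006)),("side",(272.5,190.3),(-28,-92.5,.166)),("side",(294.9,185.5),(28,-92.5,.166))]
g=lambda o:[(n,u,(l[0]/1000,l[1]/1000,l[2])) for n,u,l in o]
pr,r=fit(g(obs_rack),[.574,-.03,.28]); print("rack",pr,np.degrees(pr[2]),r.tolist())
ob=[("top",u,l) for u,l in zip([(356.5,238.5),(388.5,258.5),(376.5,278),(345.5,257)],[(32,50,.034),(32,-50,.034),(-32,-50,.034),(-32,50,.034)])]
# side 800x600 corners of box lid
pb,r=fit(g(ob),[.465,-.282,-.5]); print("box",pb,np.degrees(pb[2]),r.tolist())
om=[("top",u,l) for u,l in zip([(254.5,204),(290,196.5),(295,219.5),(259,229)],[(32,50,.074),(32,-50,.074),(-32,-50,.074),(-32,50,.074)])]
pm,r=fit(g(om),[.57,-.03,.28]); print("mid",pm,np.degrees(pm[2]),r.tolist())
oa=[("top",u,l) for u,l in zip([(177.5,232.5),(180,239.5),(130,256.5),(126.5,249),(181.5,235.5),(124.5,253.8)],[(9,-73,.018),(-9,-73,.018),(-9,73,.018),(9,73,.018),(0,-81,.009),(0,81,.009)])]
pa,r=fit(g(oa),[.474,.296,.37]); print("bar",pa,np.degrees(pa[2]),r.tolist())
np.savez("poses.npz",rack=pr,box=pb,mid=pm,bar=pa)
def boxsegs(n,p,hx,hy,z0,z1,oy=0):
    L=[(a*hx,b*hy+oy,z) for z in(z0,z1) for a,b in((1,1),(1,-1),(-1,-1),(-1,1))]; U=proj(n,pose(p,np.array(L)))
    return [(U[i+k],U[(i+1)%4+k]) for k in(0,4) for i in range(4)]+[(U[i],U[i+4]) for i in range(4)]
for n in("top","side"):
    im=np.load(f"pics/{n}0.npy")
    sg=boxsegs(n,pr,.045,.095,0,.006)+boxsegs(n,pr,.028,.00875,0,.166,.08375)+boxsegs(n,pr,.028,.00875,0,.166,-.08375)+boxsegs(n,pm,.032,.05,.04,.074)+boxsegs(n,pb,.032,.05,0,.034)+boxsegs(n,pa,.009,.073,0,.018)
    if n=="top": crop(im,120,180,400,285,"pics/ov_top.png",segs=sg)
    else: crop(im,195,150,315,330,"pics/ov_side.png",segs=sg)
E
```

```text
rack [ 0.57385873 -0.02918081  0.28413766] 16.279888495589486 [[-0.4, -0.2], [-0.0, -0.3], [-0.5, -0.1], [-0.2, -0.3], [0.1, 0.9], [0.3, 0.5], [-1.4, 0.4], [0.3, -0.1], [-0.1, -1.3], [1.4, 2.4], [0.1, 1.3]]
box [ 0.46491205 -0.28208688 -0.53677958] -30.755204709937082 [[0.4, -0.8], [0.3, -0.2], [0.1, 0.4], [-1.0, 0.5]]
mid [ 0.57001539 -0.0293131   0.2704598 ] 15.49620495007512 [[-0.9, 0.6], [0.2, 0.0], [0.8, 0.2], [-0.1, -1.1]]
bar [0.47429884 0.29585522 0.36893727] 21.138548467105416 [[0.3, 0.3], [-0.3, -0.4], [-1.9, -0.6], [-0.2, 0.6], [0.5, -0.1], [0.7, 0.2]]
```

```bash
sed -i 's/^    s=min(800.*$/    s=int(min(800\/(u1-u0),600\/(v1-v0)))/' crop.py
python3 - <<'E'
from plan import *
plan([.465,-.282,.075],-30.5,7)
E
```

```text
n 7 mm/row 47.6 rad/row 0.084
{"xyz":[19.6, 42.3, -9.8],"rot":[-0.0841, -0.0002, -0.0001]},
{"xyz":[19.6, 43.0, -6.2],"rot":[-0.0841, -0.0002, -0.0001]},
{"xyz":[19.6, 43.3, -2.5],"rot":[-0.0841, -0.0002, -0.0001]},
{"xyz":[19.6, 43.4, 1.1],"rot":[-0.0841, -0.0002, -0.0001]},
{"xyz":[19.6, 43.2, 4.7],"rot":[-0.0841, -0.0002, -0.0001]},
{"xyz":[19.6, 42.6, 8.3],"rot":[-0.0841, -0.0002, -0.0001]},
{"xyz":[19.6, 41.8, 11.9],"rot":[-0.0841, -0.0002, -0.0001]},
```

View pics/ov_top.png

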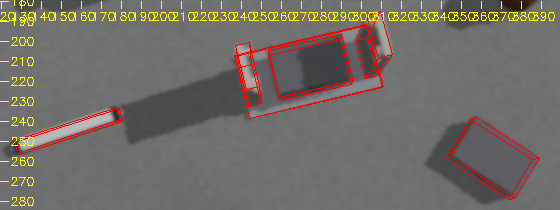

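View pics/ov_side.png

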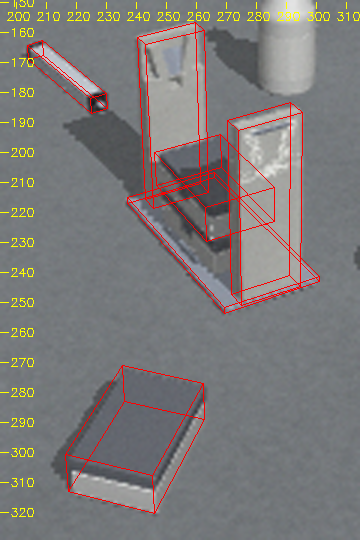

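The wireframe overlays line up with the box, bar and rack to within 1–2 px in both views. I'm starting with the approach to the box.

{"op": "jog_arm", "data": {
  "steps": [
    {"xyz": [19.5, 42.3, -9.8], "rot": [-0.084, 0, 0]},
    {"xyz": [19.5, 43, -6.2], "rot": [-0.084, 0, 0]},
    {"xyz": [19.5, 43.3, -2.5], "rot": [-0.084, 0, 0]},
    {"xyz": [19.5, 43.4, 1.1], "rot": [-0.084, 0, 0]},
    {"xyz": [19.5, 43.2, 4.7], "rot": [-0.084, 0, 0]},
    {"xyz": [19.5, 42.6, 8.3], "rot": [-0.084, 0, 0]},
    {"xyz": [19.5, 41.8, 11.9], "rot": [-0.084, 0, 0]},
    {"xyz": [0, 0, 0], "rot": [0, 0, 0]}
  ],
  "gripper": 85,
  "grip_force": 40
}}

```text
clock: 1.1
position: [0.466, -0.28, 0.0745]
tcp_rot: [[-0.002, 0.504, 0.863], [0.002, 0.863, -0.504], [-1.0, 0.001, -0.003]]
force: [-0.3, 0.0, 0.2]
finger_gap: 0.0852
```

Run:
```python
from plan import *
from crop import crop
for n,c in(("top",(330,210,430,300)),("side",(190,240,300,330))): crop(robot.grab_frame(n),*c,f"pics/a_{n}.png")
plan([.465,-.282,.012],-30.7,3)
```

```text
n 3 mm/row 21.3 rad/row 0.001
{"xyz":[21.3, -0.0, 0.1],"rot":[0.0011, -0.0005, 0.0001]},
{"xyz":[21.3, -0.0, 0.0],"rot":[0.0011, -0.0005, 0.0001]},
{"xyz":[21.3, -0.0, 0.0],"rot":[0.0011, -0.0005, 0.0001]},
```

View pics/a_side.png

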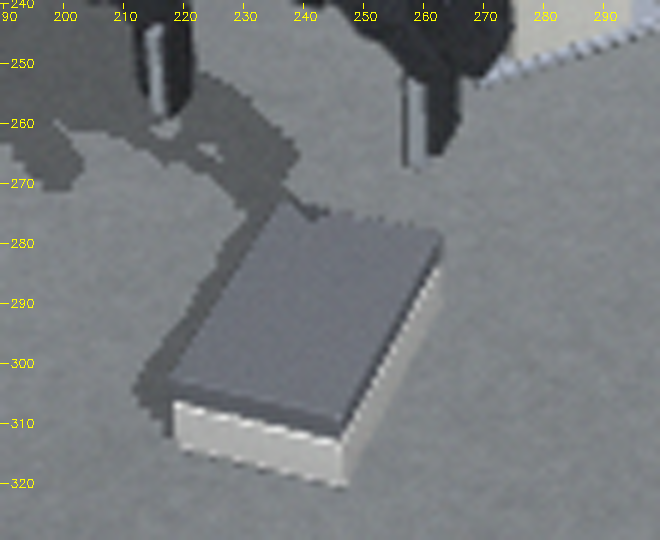

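The open fingers straddle the box, with pads at (217,255) and (258,262). I'll go down and close.

{"op": "jog_arm", "data": {
  "steps": [
    {"xyz": [21, 0, 0], "rot": [0, 0, 0]},
    {"xyz": [21, 0, 0], "rot": [0, 0, 0]},
    {"xyz": [20.5, 0, 0], "rot": [0, 0, 0]},
    {"xyz": [0, 0, 0], "rot": [0, 0, 0]}
  ]
}}

```text
clock: 1.7
position: [0.4636, -0.2828, 0.0133]
tcp_rot: [[-0.002, 0.51, 0.86], [0.001, 0.86, -0.51], [-1.0, -0.0, -0.002]]
force: [-0.3, -0.8, -0.5]
finger_gap: 0.0854
```

{"op": "jog_arm", "data": {
  "steps": [
    {"xyz": [0, 0, 0], "rot": [0, 0, 0]},
    {"xyz": [0, 0, 0], "rot": [0, 0, 0]},
    {"xyz": [0, 0, 0], "rot": [0, 0, 0]},
    {"xyz": [0, 0, 0], "rot": [0, 0, 0]},
    {"xyz": [0, 0, 0], "rot": [0, 0, 0]},
    {"xyz": [0, 0, 0], "rot": [0, 0, 0]}
  ],
  "gripper": 50
}}

```text
clock: 2.45
position: [0.4652, -0.2823, 0.0139]
tcp_rot: [[-0.0, 0.508, 0.861], [0.0, 0.861, -0.508], [-1.0, 0.0, -0.0]]
force: [0.2, -1.2, 0.1]
finger_gap: 0.0496
```

Run:
```python
from plan import *
s=robot.sense();print(s["finger_gap"],s["force"],s["position"])
from crop import crop
for n,c in(("top",(330,210,430,300)),("side",(190,240,300,330))): crop(robot.grab_frame(n),*c,f"pics/b_{n}.png")
```

```text
0.04964369588433552 [ 0.21673132 -1.15022975  0.14685238] [ 0.46519445 -0.28229926  0.01386533]
```

View pics/b_side.png

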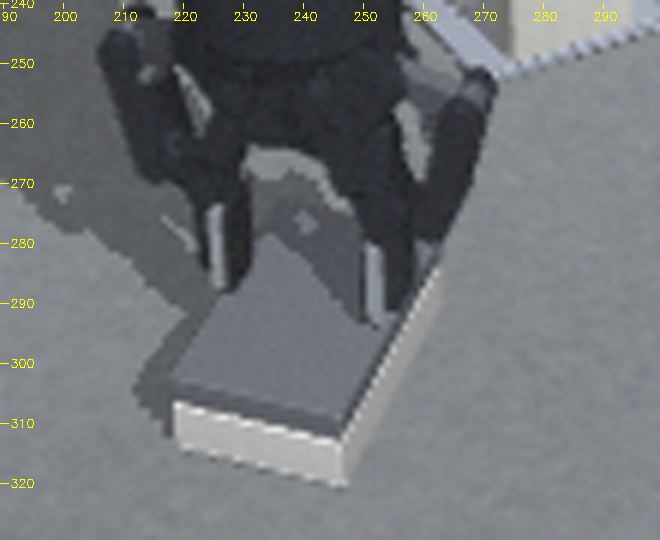

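Run:
```python
from geo import *
z=np.array([.861,-.508,0]); c=np.array([.4652,-.2823,0])
for h in(.005,.02,.034,.04): print(h,proj("side",[c+z*.025+[0,0,h],c-z*.025+[0,0,h],c+[0,0,h]]).round(1).tolist(),proj("top",[c+z*.025+[0,0,h],c-z*.025+[0,0,h]]).round(1).tolist())
```

```text
0.005 [[251.6, 301.7], [230.0, 296.7], [240.7, 299.1]] [[369.1, 250.9], [359.7, 266.3]]
0.02 [[251.4, 296.3], [229.5, 291.3], [240.4, 293.8]] [[370.3, 250.4], [360.8, 265.9]]
0.034 [[251.1, 291.2], [229.2, 286.3], [240.1, 288.7]] [[371.5, 250.0], [361.9, 265.6]]
0.04 [[251.0, 289.0], [229.0, 284.1], [239.9, 286.5]] [[372.0, 249.8], [362.4, 265.5]]
```

View pics/b_top.png

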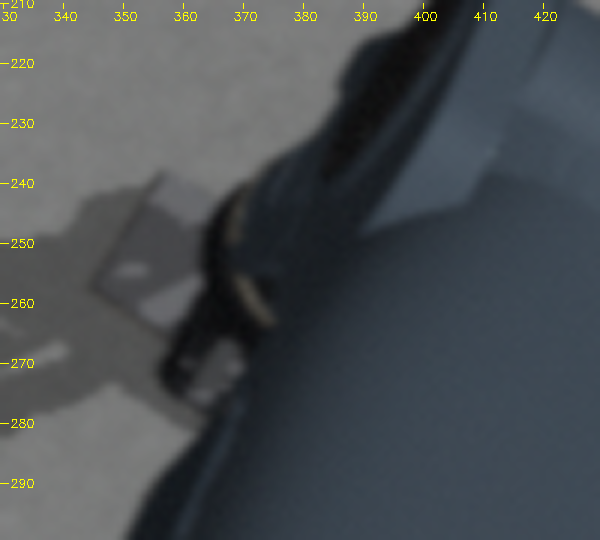

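Run:
```python
from geo import *
z=np.array([.863,-.504,0]); c=np.array([.466,-.28,0])
y=np.array([.504,.863,0])
for h in(.06,.07,.08,.09,.1): print(h,proj("side",[c+z*.0427-y*.011+[0,0,h],c-z*.0427-y*.011+[0,0,h]]).round(1).tolist())
z=np.array([.861,-.508,0]); c=np.array([.4652,-.2823,0])
for h in(.005,.02,.034,.04): print(h,proj("side",[c+z*.025-y*.011+[0,0,h],c-z*.025-y*.011+[0,0,h]]).round(1).tolist())
print(robot.sense()["moment"])
```

```text
0.06 [[257.1, 285.8], [218.8, 277.5]]
0.07 [[256.9, 282.0], [218.5, 273.8]]
0.08 [[256.8, 278.1], [218.2, 270.0]]
0.09 [[256.6, 274.3], [217.8, 266.2]]
0.1 [[256.5, 270.3], [217.5, 262.3]]
0.005 [[249.8, 305.1], [227.9, 300.0]]
0.02 [[249.5, 299.7], [227.5, 294.7]]
0.034 [[249.3, 294.6], [227.1, 289.6]]
0.04 [[249.2, 292.4], [227.0, 287.4]]
[0.03103339 0.01924963 0.04410167]
```

Run:
```python
from geo import *; from crop import crop
crop(np.load("pics/side0.npy"),60,210,140,330,"pics/s_tip0.png")
c=np.array([.228,-.472,0]); z=np.array([.435,-.901,0]); y=np.array([.901,.435,0])
for h in(.2,.21,.22,.23,.24,.25): print(h,proj("side",[c+s*z*.0427+q*y*.011+[0,0,h] for s in(1,-1) for q in(1,-1)]).round(1).tolist())
```

```text
0.2 [[117.3, 321.5], [102.8, 328.3], [96.8, 291.0], [83.1, 296.8]]
0.21 [[116.1, 316.5], [101.5, 323.3], [95.6, 286.1], [81.8, 291.9]]
0.22 [[115.0, 311.4], [100.2, 318.1], [94.4, 281.2], [80.5, 287.0]]
0.23 [[113.8, 306.2], [98.9, 312.9], [93.1, 276.3], [79.1, 282.0]]
0.24 [[112.6, 301.0], [97.6, 307.7], [91.9, 271.3], [77.8, 277.0]]
0.25 [[111.3, 295.7], [96.2, 302.3], [90.6, 266.2], [76.4, 271.8]]
```

View pics/s_tip0.png

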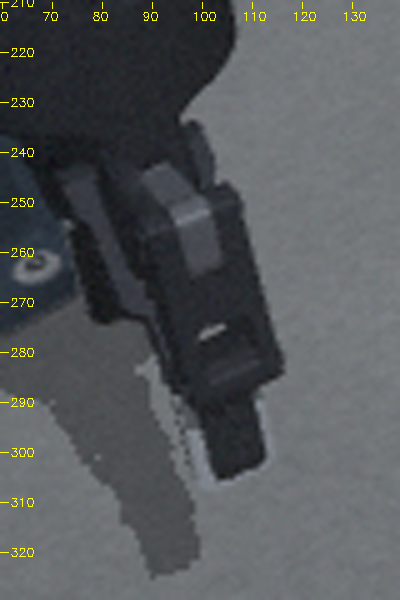

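The fingertips look about 25–30 mm farther back than the text says. They passed over the lid without touching the box, so I'll check the offset by touching the lid gently.

{"op": "jog_arm", "data": {
  "steps": [
    {"xyz": [1.5, 0, 0], "rot": [0, 0, 0]},
    {"xyz": [0, 0, 0], "rot": [0, 0, 0]}
  ]
}}

```text
clock: 2.8
position: [0.4653, -0.2824, 0.0126]
tcp_rot: [[0.0, 0.508, 0.861], [-0.0, 0.861, -0.508], [-1.0, 0.0, 0.0]]
force: [-0.6, 0.2, 3.6]
finger_gap: 0.0498
```

{"op": "jog_arm", "data": {
  "steps": [
    {"xyz": [1.5, 0, 0], "rot": [0, 0, 0]},
    {"xyz": [0, 0, 0], "rot": [0, 0, 0]}
  ]
}}

```text
clock: 3.05
position: [0.4654, -0.2824, 0.0125]
tcp_rot: [[0.001, 0.508, 0.861], [-0.001, 0.861, -0.508], [-1.0, 0.0, 0.001]]
force: [-5.0, 3.6, 21.2]
finger_gap: 0.0499
```

{"op": "jog_arm", "data": {
  "steps": [
    {"xyz": [1.5, 0, 0], "rot": [0, 0, 0]},
    {"xyz": [0, 0, 0], "rot": [0, 0, 0]}
  ]
}}

```text
clock: 3.3
position: [0.4654, -0.2825, 0.0124]
tcp_rot: [[0.002, 0.508, 0.861], [-0.001, 0.861, -0.508], [-1.0, 0.0, 0.002]]
force: [-10.5, 6.4, 38.1]
finger_gap: 0.0503
```

I found contact with TCP z at 12.6 mm and the gap at 50 mm, so the true tips are 21 mm behind the TCP, which agrees with the images. I'll back off, open, and go down with this correction.

{"op": "jog_arm", "data": {
  "steps": [
    {"xyz": [-10, 0, 0], "rot": [0, 0, 0]},
    {"xyz": [-14, 0, 0], "rot": [0, 0, 0]},
    {"xyz": [0, 0, 0], "rot": [0, 0, 0]},
    {"xyz": [0, 0, 0], "rot": [0, 0, 0]},
    {"xyz": [0, 0, 0], "rot": [0, 0, 0]}
  ],
  "gripper": 85
}}

```text
clock: 3.92
position: [0.4649, -0.2822, 0.0328]
tcp_rot: [[-0.001, 0.508, 0.861], [0.001, 0.861, -0.508], [-1.0, 0.0, -0.001]]
force: [-1.1, 0.1, -0.7]
finger_gap: 0.0852
```

Run:
```python
from plan import *
plan([.465,-.282,-.018],-30.7,4)
```

```text
n 4 mm/row 12.7 rad/row 0.001
{"xyz":[12.7, 0.0, 0.0],"rot":[0.0007, -0.0003, -0.0]},
{"xyz":[12.7, 0.0, 0.0],"rot":[0.0007, -0.0003, -0.0]},
{"xyz":[12.7, 0.0, 0.0],"rot":[0.0007, -0.0003, -0.0]},
{"xyz":[12.7, 0.0, 0.0],"rot":[0.0007, -0.0003, -0.0]},
```

{"op": "jog_arm", "data": {
  "steps": [
    {"xyz": [17, 0, 0], "rot": [0, 0, 0]},
    {"xyz": [17, 0, 0], "rot": [0, 0, 0]},
    {"xyz": [16, 0, 0], "rot": [0, 0, 0]},
    {"xyz": [0, 0, 0], "rot": [0, 0, 0]}
  ]
}}

```text
clock: 4.42
position: [0.4641, -0.2817, -0.018]
tcp_rot: [[-0.003, 0.508, 0.861], [0.002, 0.861, -0.508], [-1.0, 0.0, -0.003]]
force: [-0.9, 0.6, 0.4]
finger_gap: 0.0851
```

{"op": "jog_arm", "data": {
  "steps": [
    {"xyz": [0, 0, 0], "rot": [0, 0, 0]},
    {"xyz": [0, 0, 0], "rot": [0, 0, 0]},
    {"xyz": [0, 0, 0], "rot": [0, 0, 0]},
    {"xyz": [0, 0, 0], "rot": [0, 0, 0]},
    {"xyz": [0, 0, 0], "rot": [0, 0, 0]}
  ],
  "gripper": 55
}}

```text
clock: 5.05
position: [0.4655, -0.2825, -0.0159]
tcp_rot: [[0.001, 0.508, 0.861], [-0.0, 0.861, -0.508], [-1.0, 0.0, 0.001]]
force: [-1.2, 0.5, 6.1]
finger_gap: 0.0632
```

Run:
```python
from crop import crop; from workcell import robot
crop(robot.grab_frame("side"),190,220,300,330,"pics/c_side.png")
```

```text
(no output)
```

View pics/c_side.png

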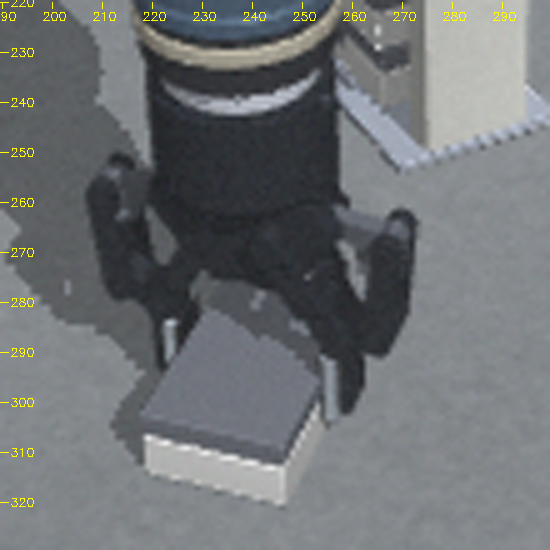

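The box is gripped at a 63 mm gap. Next I'll lift it and carry it over the rack.

{"op": "jog_arm", "data": {
  "steps": [
    {"xyz": [-15, 0, 0], "rot": [0, 0, 0]},
    {"xyz": [-30, 0, 0], "rot": [0, 0, 0]},
    {"xyz": [-40, 0, 0], "rot": [0, 0, 0]},
    {"xyz": [-45, 0, 0], "rot": [0, 0, 0]},
    {"xyz": [-45, 0, 0], "rot": [0, 0, 0]},
    {"xyz": [-20, 0, 0], "rot": [0, 0, 0]},
    {"xyz": [0, 0, 0], "rot": [0, 0, 0]}
  ]
}}

```text
clock: 5.98
position: [0.466, -0.2828, 0.1805]
tcp_rot: [[0.003, 0.508, 0.861], [-0.002, 0.861, -0.508], [-1.0, 0.0, 0.004]]
force: [0.0, 0.0, -2.1]
finger_gap: 0.0635
```

Run:
```python
from plan import *
print(robot.sense()["finger_gap"],robot.sense()["position"])
plan([.5725,-.0292,.178],16.1,8)
```

```text
0.0635469651392851 [ 0.46595731 -0.28282536  0.18049258]
n 8 mm/row 34.4 rad/row 0.102
{"xyz":[0.3, 34.1, -4.6],"rot":[-0.1018, 0.0004, 0.0002]},
{"xyz":[0.3, 34.4, -1.2],"rot":[-0.1018, 0.0004, 0.0002]},
{"xyz":[0.3, 34.3, 2.3],"rot":[-0.1018, 0.0004, 0.0002]},
{"xyz":[0.3, 33.9, 5.8],"rot":[-0.1018, 0.0004, 0.0002]},
{"xyz":[0.3, 33.1, 9.2],"rot":[-0.1018, 0.0004, 0.0002]},
{"xyz":[0.3, 32.0, 12.5],"rot":[-0.1018, 0.0004, 0.0002]},
{"xyz":[0.3, 30.6, 15.7],"rot":[-0.1018, 0.0004, 0.0002]},
{"xyz":[0.3, 28.8, 18.8],"rot":[-0.1018, 0.0004, 0.0002]},
```

{"op": "jog_arm", "data": {
  "steps": [
    {"xyz": [0, 34.1, -4.6], "rot": [-0.102, 0, 0]},
    {"xyz": [0, 34.4, -1.2], "rot": [-0.102, 0, 0]},
    {"xyz": [0, 34.3, 2.3], "rot": [-0.102, 0, 0]},
    {"xyz": [0, 33.9, 5.8], "rot": [-0.102, 0, 0]},
    {"xyz": [0, 33.1, 9.2], "rot": [-0.102, 0, 0]},
    {"xyz": [0, 32, 12.5], "rot": [-0.102, 0, 0]},
    {"xyz": [0, 30.6, 15.7], "rot": [-0.102, 0, 0]},
    {"xyz": [0, 28.8, 18.8], "rot": [-0.102, 0, 0]}
  ]
}}

```text
clock: 6.98
position: [0.5709, -0.0275, 0.177]
tcp_rot: [[-0.002, -0.283, 0.959], [0.0, 0.959, 0.283], [-1.0, 0.001, -0.002]]
force: [0.2, 0.7, -3.1]
finger_gap: 0.0633
```

{"op": "jog_arm", "data": {
  "steps": [
    {"xyz": [0, 0, 0], "rot": [0, 0, 0]},
    {"xyz": [0, 0, 0], "rot": [0, 0, 0]}
  ]
}}

```text
clock: 7.22
position: [0.5706, -0.0287, 0.1774]
tcp_rot: [[-0.002, -0.279, 0.96], [-0.0, 0.96, 0.279], [-1.0, 0.0, -0.002]]
force: [0.4, -0.3, -2.0]
finger_gap: 0.0634
```

Run:
```python
from plan import *; from crop import crop
plan([.5725,-.0292,.066],16.1,5)
crop(robot.grab_frame("side"),200,100,330,260,"pics/d_side.png")
crop(robot.grab_frame("top"),200,150,360,260,"pics/d_top.png")
```

```text
n 5 mm/row 22.3 rad/row 0.0
{"xyz":[22.3, -0.2, 0.4],"rot":[0.0003, -0.0004, -0.0001]},
{"xyz":[22.3, -0.2, 0.4],"rot":[0.0003, -0.0004, -0.0001]},
{"xyz":[22.3, -0.2, 0.4],"rot":[0.0003, -0.0004, -0.0001]},
{"xyz":[22.3, -0.2, 0.3],"rot":[0.0003, -0.0004, -0.0001]},
{"xyz":[22.3, -0.2, 0.3],"rot":[0.0003, -0.0004, -0.0001]},
```

View pics/d_side.png

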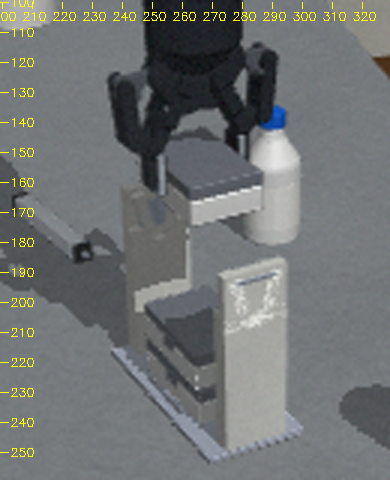

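View pics/d_top.png

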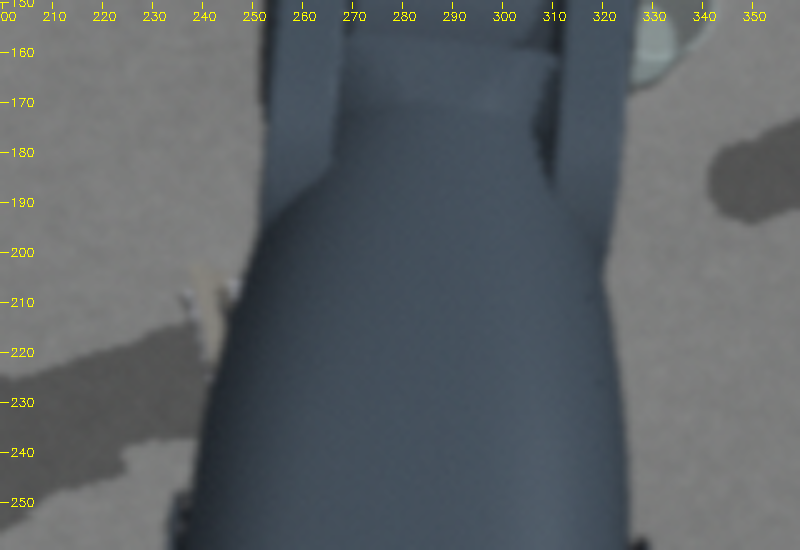

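The box is level above the rack, with its lid at (172–262,140–200) in the side view, and the arm hides the rack from the top camera. I'll check the hover pose with an overlay.

```bash
cat > ov.py <<'E'
from geo import *
def boxsegs(n,p,hx,hy,z0,z1,oy=0):
    L=[(a*hx,b*hy+oy,z) for z in(z0,z1) for a,b in((1,1),(1,-1),(-1,-1),(-1,1))]; U=proj(n,pose(p,np.array(L)))
    return [(U[i+k],U[(i+1)%4+k]) for k in(0,4) for i in range(4)]+[(U[i],U[i+4]) for i in range(4)]
E
python3 - <<'E'
from ov import *; from crop import crop
im=robot.grab_frame("side"); np.save("pics/d.npy",im)
a=np.radians(16.2)
sg=boxsegs("side",[.5725,-.029,a],.032,.05,.04,.074)+boxsegs("side",[.5707,-.0287,a],.032,.05,.1933,.2273)+boxsegs("side",[.5738,-.0292,a],.045,.095,0,.006)
crop(im,225,125,315,260,"pics/e_side.png",segs=sg); crop(im,225,125,315,260,"pics/e2_side.png")
E
```

```text
(no output)
```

View pics/e_side.png

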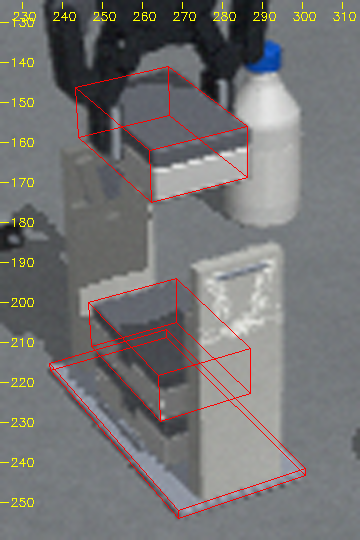

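View pics/e2_side.png

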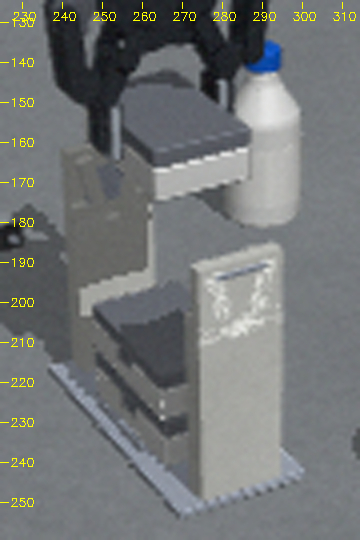

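The held box and the middle box show the same 1–2 px offset from the overlay, so they are aligned with each other. I'll lower it in.

{"op": "jog_arm", "data": {
  "steps": [
    {"xyz": [22, 0, 0.4], "rot": [0, 0, 0]},
    {"xyz": [25, -0.3, 0.4], "rot": [0, 0, 0]},
    {"xyz": [25, -0.3, 0.4], "rot": [0, 0, 0]},
    {"xyz": [22, -0.2, 0.4], "rot": [0, 0, 0]},
    {"xyz": [12, 0, 0.2], "rot": [0, 0, 0]},
    {"xyz": [6, 0, 0], "rot": [0, 0, 0]},
    {"xyz": [0, 0, 0], "rot": [0, 0, 0]}
  ]
}}

```text
clock: 8.25
position: [0.5735, -0.029, 0.0666]
tcp_rot: [[0.0, -0.279, 0.96], [0.0, 0.96, 0.279], [-1.0, 0.0, 0.0]]
force: [0.7, 0.2, -1.6]
finger_gap: 0.0633
```

Run:
```python
from ov import *; from crop import crop
im=robot.grab_frame("side"); crop(im,225,145,315,260,"pics/f_side.png"); print(robot.sense()["position"],robot.sense()["force"])
```

```text
[ 0.57367842 -0.02898627  0.06693631] [ 0.09455919  1.02324995 -3.32512197]
```

View pics/f_side.png

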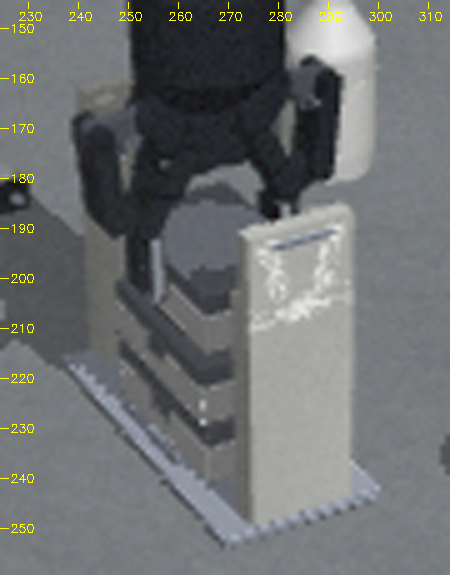

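The box hovers a few mm above the middle one and is aligned. Now down to contact.

{"op": "jog_arm", "data": {
  "steps": [
    {"xyz": [4, 0, -0.5], "rot": [0, 0, 0]},
    {"xyz": [3, 0, -0.3], "rot": [0, 0, 0]},
    {"xyz": [0, 0, 0], "rot": [0, 0, 0]}
  ]
}}

```text
clock: 8.68
position: [0.5724, -0.029, 0.0592]
tcp_rot: [[-0.0, -0.279, 0.96], [0.0, 0.96, 0.279], [-1.0, 0.0, -0.0]]
force: [0.4, 0.2, -3.5]
finger_gap: 0.0635
```

{"op": "jog_arm", "data": {
  "steps": [
    {"xyz": [1, 0, 0], "rot": [0, 0, 0]},
    {"xyz": [0, 0, 0], "rot": [0, 0, 0]}
  ]
}}

```text
clock: 8.93
position: [0.5726, -0.0291, 0.0584]
tcp_rot: [[-0.0, -0.279, 0.96], [0.0, 0.96, 0.279], [-1.0, 0.0, -0.0]]
force: [0.5, -0.8, -2.0]
finger_gap: 0.0639
```

{"op": "jog_arm", "data": {
  "steps": [
    {"xyz": [1, 0, 0], "rot": [0, 0, 0]},
    {"xyz": [0, 0, 0], "rot": [0, 0, 0]}
  ]
}}

```text
clock: 9.18
position: [0.5727, -0.0291, 0.0581]
tcp_rot: [[0.001, -0.279, 0.96], [0.0, 0.96, 0.279], [-1.0, -0.0, 0.001]]
force: [-1.8, 0.0, 4.6]
finger_gap: 0.0636
```

{"op": "jog_arm", "data": {
  "steps": [
    {"xyz": [0.7, 0, 0], "rot": [0, 0, 0]},
    {"xyz": [0, 0, 0], "rot": [0, 0, 0]}
  ]
}}

```text
clock: 9.43
position: [0.5728, -0.0291, 0.0581]
tcp_rot: [[0.001, -0.279, 0.96], [-0.0, 0.96, 0.279], [-1.0, -0.0, 0.001]]
force: [-3.9, 0.3, 12.2]
finger_gap: 0.0628
```

The box made contact at TCP z 58 mm, as predicted. I'll release it and retreat straight up.

{"op": "jog_arm", "data": {
  "steps": [
    {"xyz": [-1, 0, 0], "rot": [0, 0, 0]},
    {"xyz": [0, 0, 0], "rot": [0, 0, 0]},
    {"xyz": [0, 0, 0], "rot": [0, 0, 0]},
    {"xyz": [0, 0, 0], "rot": [0, 0, 0]},
    {"xyz": [0, 0, 0], "rot": [0, 0, 0]}
  ],
  "gripper": 84
}}

```text
clock: 10.05
position: [0.5726, -0.0291, 0.0576]
tcp_rot: [[-0.0, -0.279, 0.96], [0.0, 0.96, 0.279], [-1.0, 0.0, -0.0]]
force: [0.2, 0.5, -0.1]
finger_gap: 0.084
```

{"op": "jog_arm", "data": {
  "steps": [
    {"xyz": [-15, 0, 0], "rot": [0, 0, 0]},
    {"xyz": [-30, 0, 0], "rot": [0, 0, 0]},
    {"xyz": [-45, 0, 0], "rot": [0, 0, 0]},
    {"xyz": [-50, 0, 0], "rot": [0, 0, 0]},
    {"xyz": [-30, 0, 0], "rot": [0, 0, 0]}
  ]
}}

```text
clock: 10.68
position: [0.5732, -0.0291, 0.2316]
tcp_rot: [[0.004, -0.279, 0.96], [-0.0, 0.96, 0.279], [-1.0, -0.001, 0.004]]
force: [-0.2, -0.5, -0.4]
finger_gap: 0.084
```

Run:
```python
from plan import *; from crop import crop
crop(robot.grab_frame("side"),225,145,315,260,"pics/g_side.png")
plan([.4743,.2958,.12],21.1,8)
```

```text
n 8 mm/row 44.9 rad/row 0.011
{"xyz":[14.2, 42.5, -0.8],"rot":[-0.0107, 0.0009, 0.0003]},
{"xyz":[14.2, 42.5, -0.3],"rot":[-0.0107, 0.0009, 0.0003]},
{"xyz":[14.3, 42.5, 0.2],"rot":[-0.0107, 0.0009, 0.0003]},
{"xyz":[14.3, 42.5, 0.6],"rot":[-0.0107, 0.0009, 0.0003]},
{"xyz":[14.3, 42.5, 1.1],"rot":[-0.0107, 0.0009, 0.0003]},
{"xyz":[14.3, 42.5, 1.6],"rot":[-0.0107, 0.0009, 0.0003]},
{"xyz":[14.3, 42.5, 2.0],"rot":[-0.0107, 0.0009, 0.0003]},
{"xyz":[14.3, 42.4, 2.5],"rot":[-0.0107, 0.0009, 0.0003]},
```

View pics/g_side.png

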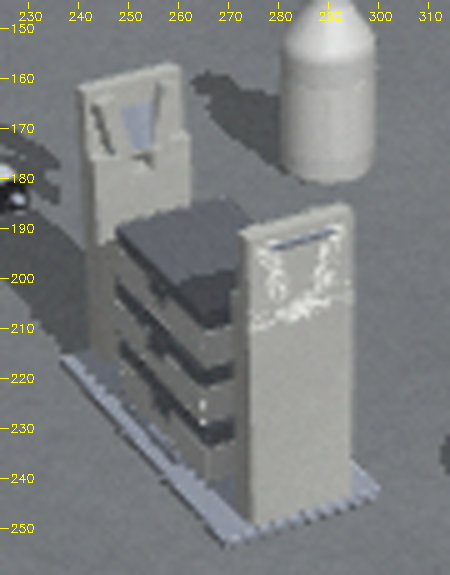

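The three boxes stand squarely stacked between the cheeks. Now to the bar.

{"op": "jog_arm", "data": {
  "steps": [
    {"xyz": [12, 42.5, -0.8], "rot": [-0.011, 0, 0]},
    {"xyz": [14, 42.5, -0.3], "rot": [-0.011, 0, 0]},
    {"xyz": [14, 42.5, 0.2], "rot": [-0.011, 0, 0]},
    {"xyz": [14, 42.5, 0.6], "rot": [-0.011, 0, 0]},
    {"xyz": [14, 42.5, 1.1], "rot": [-0.011, 0, 0]},
    {"xyz": [14, 42.5, 1.6], "rot": [-0.011, 0, 0]},
    {"xyz": [14, 42.5, 2], "rot": [-0.011, 0, 0]},
    {"xyz": [14, 42.4, 2.5], "rot": [-0.011, 0, 0]}
  ],
  "gripper": 45
}}

```text
clock: 11.72
position: [0.4714, 0.2971, 0.1183]
tcp_rot: [[0.001, -0.363, 0.932], [0.001, 0.932, 0.363], [-1.0, 0.0, 0.001]]
force: [0.7, -0.0, 0.1]
finger_gap: 0.0451
```

{"op": "jog_arm", "data": {
  "steps": [
    {"xyz": [20, 0, 0], "rot": [0, 0, 0]},
    {"xyz": [20, 0, 0], "rot": [0, 0, 0]},
    {"xyz": [10, 0, 0], "rot": [0, 0, 0]},
    {"xyz": [0, 0, 0], "rot": [0, 0, 0]}
  ]
}}

```text
clock: 12.22
position: [0.4716, 0.2955, 0.0677]
tcp_rot: [[-0.001, -0.362, 0.932], [-0.0, 0.932, 0.362], [-1.0, -0.0, -0.001]]
force: [-0.8, -0.1, 0.2]
finger_gap: 0.045
```

Run:
```python
from plan import *; from crop import crop
crop(robot.grab_frame("side"),180,120,260,190,"pics/h_side.png")
crop(robot.grab_frame("top"),190,150,350,260,"pics/h_top.png")
plan([.4743,.2958,-.016],21.1,4)
```

```text
n 4 mm/row 21.1 rad/row 0.001
{"xyz":[21.1, -0.2, 0.5],"rot":[0.0006, 0.0002, -0.0001]},
{"xyz":[21.1, -0.2, 0.5],"rot":[0.0006, 0.0002, -0.0001]},
{"xyz":[21.1, -0.2, 0.5],"rot":[0.0006, 0.0002, -0.0001]},
{"xyz":[21.1, -0.2, 0.5],"rot":[0.0006, 0.0002, -0.0001]},
```

View pics/h_side.png

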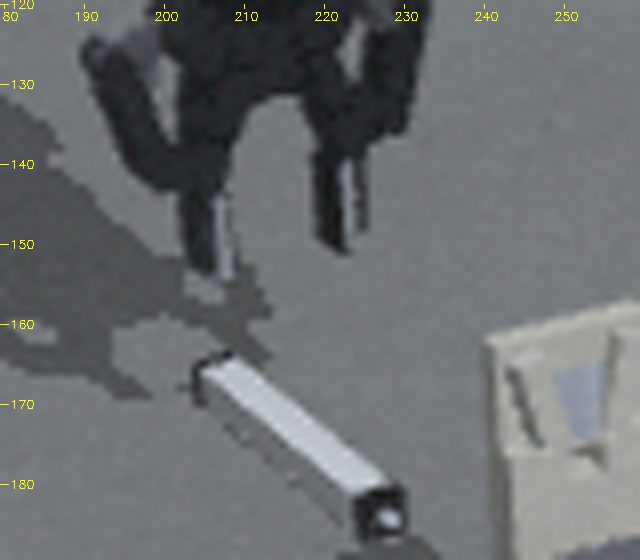

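View pics/h_top.png

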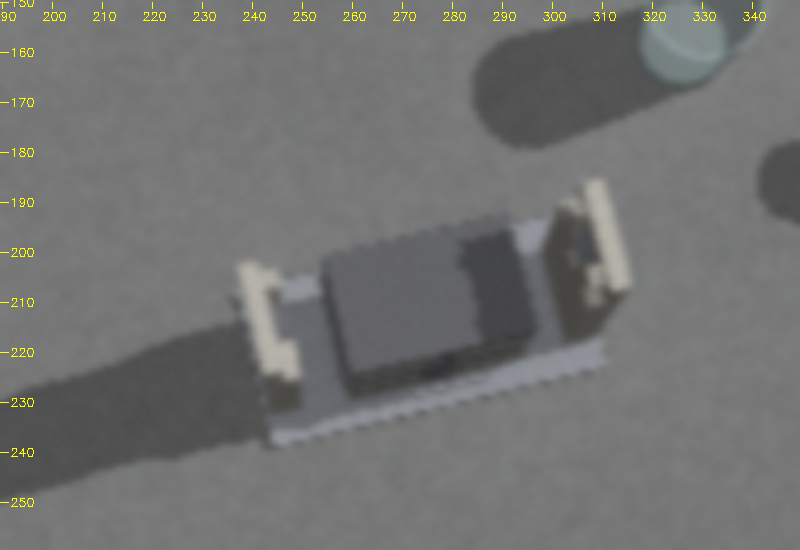

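Top view: the lid corners of the placed box are about (254,201), (292,193), (296,216) and (259,225). I'll check its pose from these, then grasp the bar.

Run:
```python
from geo import *
om=[("top",u,l) for u,l in zip([(254,201),(291,192.5),(296.5,216),(259,225)],[(.032,.05,.108),(.032,-.05,.108),(-.032,-.05,.108),(-.032,.05,.108)])]
pm,r=fit(om,[.57,-.03,.28]); print(pm,np.degrees(pm[2]),r.tolist())
```

```text
[ 0.57364475 -0.02910438  0.27553964] 15.787258206508678 [[-0.5, -0.0], [-0.0, -0.0], [0.4, 0.2], [0.1, -0.2]]
```

{"op": "jog_arm", "data": {
  "steps": [
    {"xyz": [21, -0.2, 0.6], "rot": [0, 0, 0]},
    {"xyz": [21, 0, 0.6], "rot": [0, 0, 0]},
    {"xyz": [21, 0, 0.6], "rot": [0, 0, 0]},
    {"xyz": [18, 0, 0.5], "rot": [0, 0, 0]},
    {"xyz": [0, 0, 0], "rot": [0, 0, 0]}
  ]
}}

```text
clock: 12.95
position: [0.4737, 0.296, -0.0135]
tcp_rot: [[-0.001, -0.362, 0.932], [-0.0, 0.932, 0.362], [-1.0, -0.0, -0.001]]
force: [0.3, -0.8, 0.2]
finger_gap: 0.0448
```

Run:
```python
from plan import *; from crop import crop
crop(robot.grab_frame("side"),180,120,260,190,"pics/i_side.png"); print(robot.sense()["position"])
```

```text
[ 0.47413436  0.29630216 -0.01276682]
```

View pics/i_side.png

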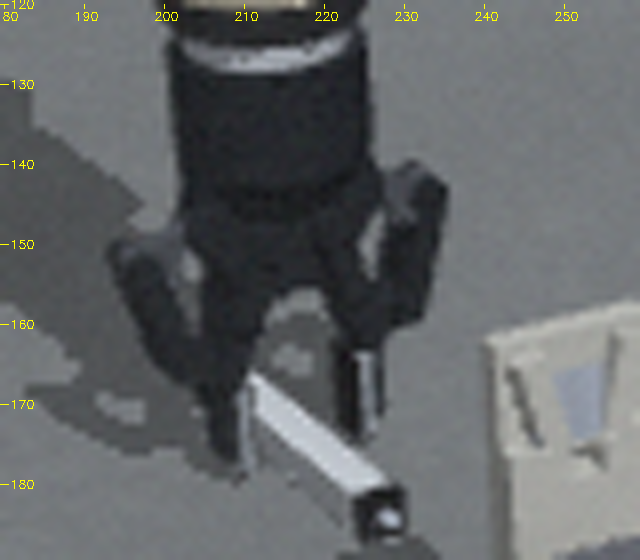

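The fingers straddle the bar on both sides, so I'll close them.

{"op": "jog_arm", "data": {
  "steps": [
    {"xyz": [1, 0, 0], "rot": [0, 0, 0]},
    {"xyz": [0, 0, 0], "rot": [0, 0, 0]},
    {"xyz": [0, 0, 0], "rot": [0, 0, 0]},
    {"xyz": [0, 0, 0], "rot": [0, 0, 0]},
    {"xyz": [0, 0, 0], "rot": [0, 0, 0]}
  ],
  "gripper": 10
}}

```text
clock: 13.62
position: [0.4746, 0.2968, -0.0132]
tcp_rot: [[0.002, -0.363, 0.932], [0.001, 0.932, 0.363], [-1.0, 0.0, 0.002]]
force: [0.0, 0.1, 6.3]
finger_gap: 0.0169
```

{"op": "jog_arm", "data": {
  "steps": [
    {"xyz": [-15, 0, 0], "rot": [0, 0, 0]},
    {"xyz": [-30, 0, 0], "rot": [0, 0, 0]},
    {"xyz": [-45, 0, 0], "rot": [0, 0, 0]},
    {"xyz": [-50, 0, 0], "rot": [0, 0, 0]},
    {"xyz": [-50, 0, 0], "rot": [0, 0, 0]},
    {"xyz": [-30, 0, 0], "rot": [0, 0, 0]},
    {"xyz": [0, 0, 0], "rot": [0, 0, 0]}
  ]
}}

```text
clock: 14.5
position: [0.4749, 0.297, 0.2089]
tcp_rot: [[0.004, -0.363, 0.932], [0.003, 0.932, 0.363], [-1.0, 0.001, 0.005]]
force: [-0.5, 0.1, -2.1]
finger_gap: 0.0169
```

Run:
```python
from plan import *; from crop import crop
im=robot.grab_frame("side"); crop(im,160,50,300,190,"pics/j_side.png")
plan([.574,-.0295,.205],16.1,8)
```

```text
n 8 mm/row 42.6 rad/row 0.011
{"xyz":[0.2, -42.5, -3.1],"rot":[0.0112, 0.0002, -0.0001]},
{"xyz":[0.2, -42.5, -2.7],"rot":[0.0112, 0.0002, -0.0001]},
{"xyz":[0.2, -42.6, -2.2],"rot":[0.0112, 0.0002, -0.0001]},
{"xyz":[0.2, -42.6, -1.7],"rot":[0.0112, 0.0002, -0.0001]},
{"xyz":[0.2, -42.6, -1.2],"rot":[0.0112, 0.0002, -0.0001]},
{"xyz":[0.2, -42.6, -0.7],"rot":[0.0112, 0.0002, -0.0001]},
{"xyz":[0.2, -42.6, -0.3],"rot":[0.0112, 0.0002, -0.0001]},
{"xyz":[0.2, -42.6, 0.2],"rot":[0.0112, 0.0002, -0.0001]},
```

View pics/j_side.png

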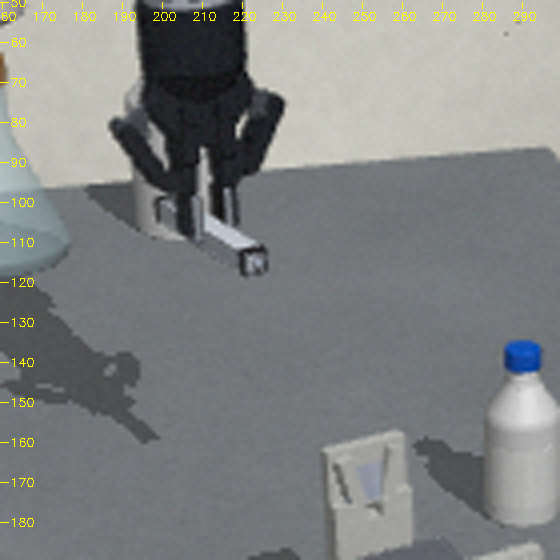

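The bar is held level near its middle (200–225, 100–115). Carrying it over the rack.

{"op": "jog_arm", "data": {
  "steps": [
    {"xyz": [0, -42.5, -3.1], "rot": [0.011, 0, 0]},
    {"xyz": [0, -42.5, -2.7], "rot": [0.011, 0, 0]},
    {"xyz": [0, -42.5, -2.2], "rot": [0.011, 0, 0]},
    {"xyz": [0, -42.5, -1.7], "rot": [0.011, 0, 0]},
    {"xyz": [0, -42.5, -1.2], "rot": [0.011, 0, 0]},
    {"xyz": [0, -42.5, -0.7], "rot": [0.011, 0, 0]},
    {"xyz": [0, -42.5, -0.3], "rot": [0.011, 0, 0]},
    {"xyz": [0, -41, 0], "rot": [0.011, 0, 0]}
  ]
}}

```text
clock: 15.55
position: [0.5725, -0.029, 0.204]
tcp_rot: [[-0.003, -0.279, 0.96], [0.0, 0.96, 0.279], [-1.0, 0.001, -0.003]]
force: [0.5, -0.5, -2.1]
finger_gap: 0.017
```

{"op": "jog_arm", "data": {
  "steps": [
    {"xyz": [0, 0, 0], "rot": [0, 0, 0]},
    {"xyz": [0, 0, 0], "rot": [0, 0, 0]},
    {"xyz": [0, 0, 0], "rot": [0, 0, 0]}
  ]
}}

```text
clock: 15.92
position: [0.5727, -0.0266, 0.2053]
tcp_rot: [[-0.001, -0.28, 0.96], [0.0, 0.96, 0.28], [-1.0, 0.001, -0.001]]
force: [-0.4, 0.1, -2.3]
finger_gap: 0.0164
```

Run:
```python
from plan import *; from ov import *; from crop import crop
s=robot.sense(); print(s["position"])
p=s["position"]; a=np.arctan2(s["tcp_rot"][1][2],s["tcp_rot"][0][2]); print(np.degrees(a))
q=[p[0]+.0008*np.sin(a),p[1]-.0008*np.cos(a),a]
im=robot.grab_frame("side"); 
crop(im,225,110,315,220,"pics/k_side.png",pts=proj("side",pose(q,[(0,-.081,p[2]+.0222),(0,.081,p[2]+.0222)]))); crop(im,225,110,315,220,"pics/k2_side.png")
plan([.5733,-.0285,.145],16.2,3)
```

```text
[ 0.57272338 -0.02659482  0.20527797]
16.28519473098169
n 3 mm/row 20.2 rad/row 0.001
{"xyz":[20.2, -0.7, -0.0],"rot":[0.0006, -0.0002, -0.0001]},
{"xyz":[20.2, -0.7, -0.0],"rot":[0.0006, -0.0002, -0.0001]},
{"xyz":[20.2, -0.7, -0.0],"rot":[0.0006, -0.0002, -0.0001]},
```

View pics/k_side.png

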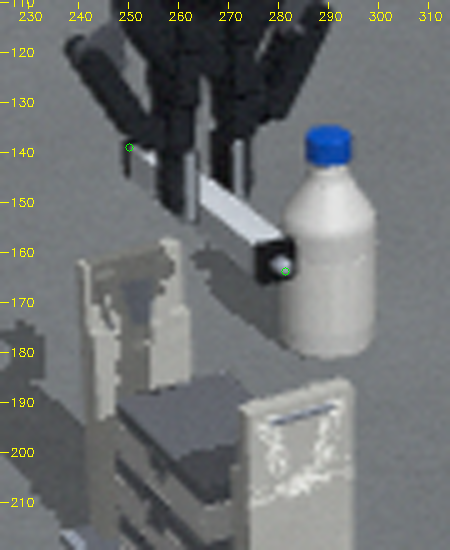

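The pin tip at (281,163) matches the predicted point. I'll go down towards the mouths.

{"op": "jog_arm", "data": {
  "steps": [
    {"xyz": [20, -0.7, 0], "rot": [0, 0, 0]},
    {"xyz": [20, -0.6, 0], "rot": [0, 0, 0]},
    {"xyz": [20, -0.6, 0], "rot": [0, 0, 0]},
    {"xyz": [0, 0, 0], "rot": [0, 0, 0]},
    {"xyz": [0, 0, 0], "rot": [0, 0, 0]}
  ]
}}

```text
clock: 16.6
position: [0.5741, -0.0289, 0.1466]
tcp_rot: [[0.001, -0.28, 0.96], [0.0, 0.96, 0.28], [-1.0, -0.0, 0.001]]
force: [0.1, 0.8, -0.9]
finger_gap: 0.0167
```

Run:
```python
from plan import *; from ov import *; from crop import crop
s=robot.sense(); print(s["position"],s["force"])
crop(robot.grab_frame("side"),225,130,315,220,"pics/l_side.png")
plan([.5733,-.0285,.132],16.2,3)
```

```text
[ 0.57409612 -0.02894419  0.14655235] [ 0.07882403  0.76192067 -0.93948201]
n 3 mm/row 4.9 rad/row 0.001
{"xyz":[4.9, 0.3, -0.3],"rot":[0.0003, 0.0004, 0.0001]},
{"xyz":[4.9, 0.3, -0.3],"rot":[0.0003, 0.0004, 0.0001]},
{"xyz":[4.9, 0.3, -0.3],"rot":[0.0003, 0.0004, 0.0001]},
```

View pics/l_side.png

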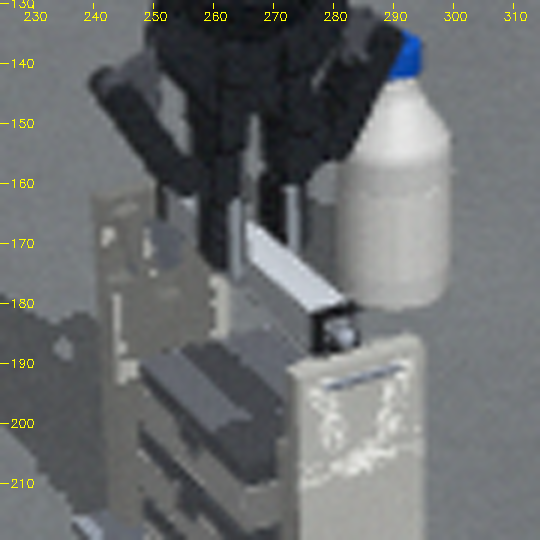

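The near pin sits at the middle of its cheek top. I'll keep going down gently.

{"op": "jog_arm", "data": {
  "steps": [
    {"xyz": [6, 0.2, -0.2], "rot": [0, 0, 0]},
    {"xyz": [6, 0.2, -0.2], "rot": [0, 0, 0]},
    {"xyz": [0, 0, 0], "rot": [0, 0, 0]}
  ]
}}

```text
clock: 17.02
position: [0.5729, -0.0292, 0.1331]
tcp_rot: [[-0.001, -0.279, 0.96], [0.0, 0.96, 0.279], [-1.0, 0.0, -0.001]]
force: [-0.5, -0.1, -0.9]
finger_gap: 0.0173
```

{"op": "jog_arm", "data": {
  "steps": [
    {"xyz": [3, 0, 0], "rot": [0, 0, 0]},
    {"xyz": [0, 0, 0], "rot": [0, 0, 0]}
  ]
}}

```text
clock: 17.27
position: [0.5732, -0.0292, 0.1305]
tcp_rot: [[-0.0, -0.279, 0.96], [0.0, 0.96, 0.279], [-1.0, 0.0, -0.0]]
force: [0.5, 0.6, -2.2]
finger_gap: 0.0167
```

{"op": "jog_arm", "data": {
  "steps": [
    {"xyz": [1.5, 0, 0], "rot": [0, 0, 0]},
    {"xyz": [0, 0, 0], "rot": [0, 0, 0]}
  ]
}}

```text
clock: 17.52
position: [0.5734, -0.0292, 0.1292]
tcp_rot: [[0.0, -0.279, 0.96], [-0.0, 0.96, 0.279], [-1.0, -0.0, 0.0]]
force: [0.3, -0.6, -2.1]
finger_gap: 0.0165
```

{"op": "jog_arm", "data": {
  "steps": [
    {"xyz": [1.2, 0, 0], "rot": [0, 0, 0]},
    {"xyz": [0, 0, 0], "rot": [0, 0, 0]}
  ]
}}

```text
clock: 17.77
position: [0.5735, -0.0293, 0.1282]
tcp_rot: [[0.0, -0.279, 0.96], [-0.0, 0.96, 0.279], [-1.0, -0.0, 0.0]]
force: [0.6, -1.4, -0.3]
finger_gap: 0.0168
```

{"op": "jog_arm", "data": {
  "steps": [
    {"xyz": [1, 0, 0], "rot": [0, 0, 0]},
    {"xyz": [0, 0, 0], "rot": [0, 0, 0]}
  ]
}}

```text
clock: 18.02
position: [0.5736, -0.0294, 0.1272]
tcp_rot: [[0.001, -0.279, 0.96], [-0.0, 0.96, 0.279], [-1.0, -0.0, 0.0]]
force: [1.8, -3.2, 1.7]
finger_gap: 0.0172
```

The bar is in contact: about 4 N is off the wrist and the +y pin is touching its ramp. I'll release it and look.

{"op": "jog_arm", "data": {
  "steps": [
    {"xyz": [0, 0, 0], "rot": [0, 0, 0]},
    {"xyz": [0, 0, 0], "rot": [0, 0, 0]},
    {"xyz": [0, 0, 0], "rot": [0, 0, 0]},
    {"xyz": [0, 0, 0], "rot": [0, 0, 0]}
  ],
  "gripper": 45
}}

```text
clock: 18.52
position: [0.5732, -0.029, 0.1269]
tcp_rot: [[-0.0, -0.279, 0.96], [0.0, 0.96, 0.279], [-1.0, 0.0, -0.0]]
force: [-0.1, -0.5, 0.3]
finger_gap: 0.0447
```

{"op": "jog_arm", "data": {
  "steps": [
    {"xyz": [-10, 0, 0], "rot": [0, 0, 0]},
    {"xyz": [-25, 0, 0], "rot": [0, 0, 0]},
    {"xyz": [-30, 0, 0], "rot": [0, 0, 0]},
    {"xyz": [0, 0, 0], "rot": [0, 0, 0]},
    {"xyz": [0, 0, 0], "rot": [0, 0, 0]}
  ]
}}

```text
clock: 19.15
position: [0.5732, -0.0292, 0.1919]
tcp_rot: [[0.0, -0.279, 0.96], [0.0, 0.96, 0.279], [-1.0, 0.0, 0.0]]
force: [0.4, 0.3, -0.4]
finger_gap: 0.0447
```

Run:
```python
from plan import *; from ov import *; from crop import crop
s=robot.sense(); print(s["position"],s["force"])
crop(robot.grab_frame("side"),225,120,315,220,"pics/m_side.png")
```

```text
[ 0.57322749 -0.02915554  0.19194191] [ 0.38180311  0.26116558 -0.37392421]
```

View pics/m_side.png

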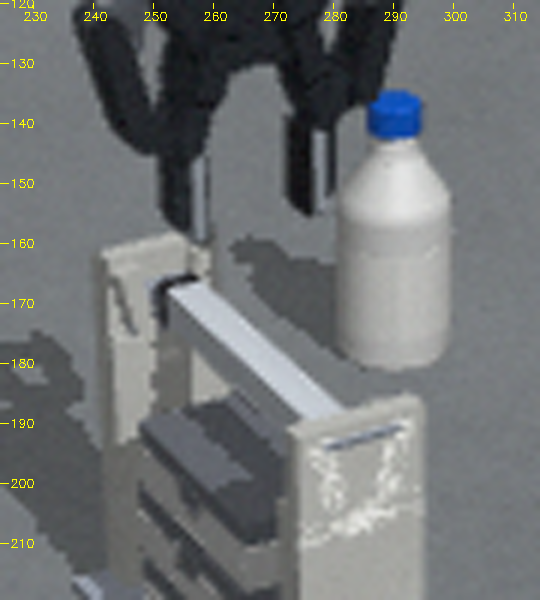

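The bar lies across both mouths, free, from (255,168) to (285,188). I'll close the fingers and press at its middle.

{"op": "jog_arm", "data": {
  "steps": [
    {"xyz": [0, 0, 0], "rot": [0, 0, 0]},
    {"xyz": [10, 0, 0], "rot": [0, 0, 0]},
    {"xyz": [15, 0, 0], "rot": [0, 0, 0]},
    {"xyz": [10, 0, 0], "rot": [0, 0, 0]},
    {"xyz": [5, 0, 0], "rot": [0, 0, 0]},
    {"xyz": [0, 0, 0], "rot": [0, 0, 0]}
  ],
  "gripper": 0
}}

```text
clock: 19.95
position: [0.5731, -0.0291, 0.1516]
tcp_rot: [[-0.001, -0.279, 0.96], [0.0, 0.96, 0.279], [-1.0, 0.0, -0.001]]
force: [0.0, -0.7, 0.1]
finger_gap: -0.0001
```

Run:
```python
from plan import *; from ov import *; from crop import crop
s=robot.sense(); print(s["position"],s["force"],s["finger_gap"])
crop(robot.grab_frame("side"),225,120,315,220,"pics/n_side.png")
```

```text
[ 0.57309777 -0.02913359  0.15158571] [ 0.04096883 -0.71756523  0.10165717] -0.00012244918039859152
```

View pics/n_side.png

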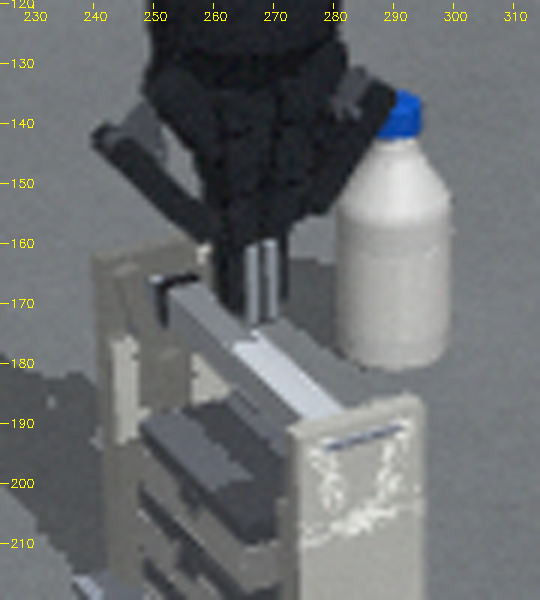

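The closed fingertips are centred above the bar at (268,172). I'm starting to press.

{"op": "jog_arm", "data": {
  "steps": [
    {"xyz": [4, 0, 0], "rot": [0, 0, 0]},
    {"xyz": [3, 0, 0], "rot": [0, 0, 0]},
    {"xyz": [2, 0, 0], "rot": [0, 0, 0]},
    {"xyz": [1, 0, 0], "rot": [0, 0, 0]},
    {"xyz": [0, 0, 0], "rot": [0, 0, 0]}
  ]
}}

```text
clock: 20.62
position: [0.5732, -0.0291, 0.142]
tcp_rot: [[-0.0, -0.279, 0.96], [0.0, 0.96, 0.279], [-1.0, 0.0, -0.0]]
force: [-0.1, -0.7, 1.4]
finger_gap: -0.0004
```

{"op": "jog_arm", "data": {
  "steps": [
    {"xyz": [1.5, 0, 0], "rot": [0, 0, 0]},
    {"xyz": [1.5, 0, 0], "rot": [0, 0, 0]},
    {"xyz": [0, 0, 0], "rot": [0, 0, 0]}
  ]
}}

```text
clock: 21.0
position: [0.5732, -0.0291, 0.1388]
tcp_rot: [[-0.0, -0.279, 0.96], [0.0, 0.96, 0.279], [-1.0, 0.0, -0.0]]
force: [0.3, 0.6, -0.2]
finger_gap: -0.0001
```

{"op": "jog_arm", "data": {
  "steps": [
    {"xyz": [1.5, 0, 0], "rot": [0, 0, 0]},
    {"xyz": [1.5, 0, 0], "rot": [0, 0, 0]},
    {"xyz": [0, 0, 0], "rot": [0, 0, 0]}
  ]
}}

```text
clock: 21.38
position: [0.5737, -0.0291, 0.1363]
tcp_rot: [[0.001, -0.279, 0.96], [0.0, 0.96, 0.279], [-1.0, -0.0, 0.001]]
force: [1.6, 0.4, 2.3]
finger_gap: 0.0001
```

{"op": "jog_arm", "data": {
  "steps": [
    {"xyz": [1.5, 0, 0], "rot": [0, 0, 0]},
    {"xyz": [1.5, 0, 0], "rot": [0, 0, 0]},
    {"xyz": [1.5, 0, 0], "rot": [0, 0, 0]},
    {"xyz": [0, 0, 0], "rot": [0, 0, 0]}
  ]
}}

```text
clock: 21.88
position: [0.5739, -0.0291, 0.1319]
tcp_rot: [[0.001, -0.279, 0.96], [0.0, 0.96, 0.279], [-1.0, -0.0, 0.001]]
force: [0.9, -0.5, 3.9]
finger_gap: -0.0004
```

{"op": "jog_arm", "data": {
  "steps": [
    {"xyz": [1.5, 0, 0], "rot": [0, 0, 0]},
    {"xyz": [1.5, 0, 0], "rot": [0, 0, 0]},
    {"xyz": [1.5, 0, 0], "rot": [0, 0, 0]},
    {"xyz": [0, 0, 0], "rot": [0, 0, 0]}
  ]
}}

```text
clock: 22.38
position: [0.5739, -0.0291, 0.1275]
tcp_rot: [[0.001, -0.279, 0.96], [0.0, 0.96, 0.279], [-1.0, -0.0, 0.001]]
force: [0.9, 0.2, 5.0]
finger_gap: 0.0003
```

{"op": "jog_arm", "data": {
  "steps": [
    {"xyz": [1.5, 0, 0], "rot": [0, 0, 0]},
    {"xyz": [1.5, 0, 0], "rot": [0, 0, 0]},
    {"xyz": [1.5, 0, 0], "rot": [0, 0, 0]},
    {"xyz": [0, 0, 0], "rot": [0, 0, 0]}
  ]
}}

```text
clock: 22.88
position: [0.5728, -0.0291, 0.122]
tcp_rot: [[-0.001, -0.279, 0.96], [0.0, 0.96, 0.279], [-1.0, 0.001, -0.001]]
force: [0.6, -0.0, -0.2]
finger_gap: -0.0001
```

Run:
```python
from plan import *; from ov import *; from crop import crop
crop(robot.grab_frame("side"),225,120,315,220,"pics/o_side.png")
```

```text
(no output)
```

View pics/o_side.png

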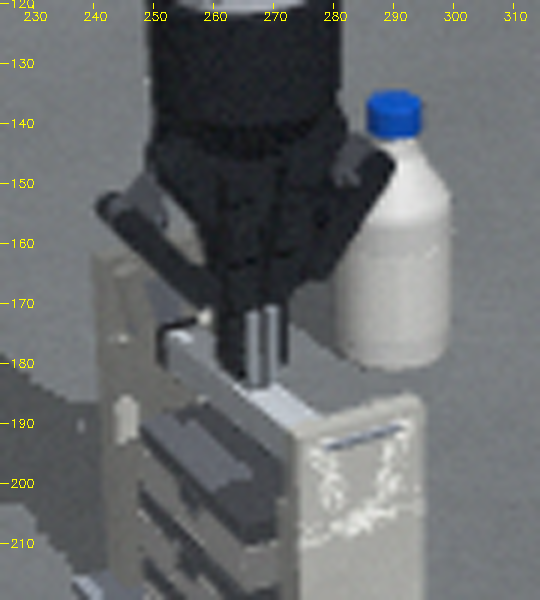

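The bar has dropped and its far end is now at (255,174). I'll keep pressing.

{"op": "jog_arm", "data": {
  "steps": [
    {"xyz": [1.5, 0, 0], "rot": [0, 0, 0]},
    {"xyz": [1.5, 0, 0], "rot": [0, 0, 0]},
    {"xyz": [1.5, 0, 0], "rot": [0, 0, 0]},
    {"xyz": [0, 0, 0], "rot": [0, 0, 0]}
  ]
}}

```text
clock: 23.42
position: [0.5733, -0.0291, 0.118]
tcp_rot: [[0.0, -0.279, 0.96], [0.0, 0.96, 0.279], [-1.0, 0.0, 0.0]]
force: [0.2, 0.8, -0.0]
finger_gap: 0.0002
```

{"op": "jog_arm", "data": {
  "steps": [
    {"xyz": [1.5, 0, 0], "rot": [0, 0, 0]},
    {"xyz": [1.5, 0, 0], "rot": [0, 0, 0]},
    {"xyz": [0, 0, 0], "rot": [0, 0, 0]}
  ]
}}

```text
clock: 23.8
position: [0.5731, -0.0292, 0.1146]
tcp_rot: [[-0.001, -0.279, 0.96], [0.0, 0.96, 0.279], [-1.0, 0.0, -0.001]]
force: [-0.3, 0.3, 0.5]
finger_gap: -0.0002
```

{"op": "jog_arm", "data": {
  "steps": [
    {"xyz": [1.5, 0, 0], "rot": [0, 0, 0]},
    {"xyz": [0, 0, 0], "rot": [0, 0, 0]}
  ]
}}

```text
clock: 24.05
position: [0.5732, -0.0292, 0.1133]
tcp_rot: [[-0.0, -0.279, 0.96], [0.0, 0.96, 0.279], [-1.0, 0.0, -0.0]]
force: [0.8, -0.1, -0.5]
finger_gap: -0.0003
```

{"op": "jog_arm", "data": {
  "steps": [
    {"xyz": [1, 0, 0], "rot": [0, 0, 0]},
    {"xyz": [1, 0, 0], "rot": [0, 0, 0]},
    {"xyz": [0, 0, 0], "rot": [0, 0, 0]}
  ]
}}

```text
clock: 24.42
position: [0.5739, -0.029, 0.1123]
tcp_rot: [[0.002, -0.279, 0.96], [0.0, 0.96, 0.279], [-1.0, -0.0, 0.002]]
force: [-0.3, 0.8, 5.6]
finger_gap: 0.0001
```

{"op": "jog_arm", "data": {
  "steps": [
    {"xyz": [1, 0, 0], "rot": [0, 0, 0]},
    {"xyz": [0, 0, 0], "rot": [0, 0, 0]}
  ]
}}

```text
clock: 24.68
position: [0.5742, -0.029, 0.1121]
tcp_rot: [[0.003, -0.279, 0.96], [0.0, 0.96, 0.279], [-1.0, -0.0, 0.003]]
force: [-0.6, 1.8, 12.0]
finger_gap: 0.0002
```

{"op": "jog_arm", "data": {
  "steps": [
    {"xyz": [1, 0, 0], "rot": [0, 0, 0]},
    {"xyz": [0, 0, 0], "rot": [0, 0, 0]}
  ]
}}

```text
clock: 24.92
position: [0.5744, -0.029, 0.1119]
tcp_rot: [[0.004, -0.279, 0.96], [0.0, 0.96, 0.279], [-1.0, -0.001, 0.004]]
force: [-3.5, 2.0, 17.8]
finger_gap: -0.0001
```

There is a hard stop at TCP z 112 mm, where the home height should be. I'll press once more to be sure, then lift off and look.

{"op": "jog_arm", "data": {
  "steps": [
    {"xyz": [1, 0, 0], "rot": [0, 0, 0]},
    {"xyz": [1, 0, 0], "rot": [0, 0, 0]},
    {"xyz": [0, 0, 0], "rot": [0, 0, 0]}
  ]
}}

```text
clock: 25.3
position: [0.575, -0.0288, 0.1115]
tcp_rot: [[0.006, -0.279, 0.96], [0.001, 0.96, 0.279], [-1.0, -0.001, 0.006]]
force: [-5.7, 2.6, 32.7]
finger_gap: -0.0002
```

{"op": "jog_arm", "data": {
  "steps": [
    {"xyz": [-10, 0, 0], "rot": [0, 0, 0]},
    {"xyz": [-30, 0, 0], "rot": [0, 0, 0]},
    {"xyz": [-45, 0, 0], "rot": [0, 0, 0]},
    {"xyz": [-45, 0, 0], "rot": [0, 0, 0]},
    {"xyz": [-20, -40, 0], "rot": [0, 0, 0]},
    {"xyz": [0, -40, -30], "rot": [0, 0, 0]},
    {"xyz": [0, -40, -40], "rot": [0, 0, 0]},
    {"xyz": [0, -40, -40], "rot": [0, 0, 0]}
  ]
}}

```text
clock: 26.3
position: [0.5114, -0.2148, 0.2572]
tcp_rot: [[-0.001, -0.28, 0.96], [0.0, 0.96, 0.28], [-1.0, 0.0, -0.0]]
force: [0.2, -0.7, -0.2]
finger_gap: 0.0002
```

{"op": "jog_arm", "data": {
  "steps": [
    {"xyz": [0, -40, -40], "rot": [0, 0, 0]},
    {"xyz": [0, -20, -40], "rot": [0, 0, 0]},
    {"xyz": [0, 0, 0], "rot": [0, 0, 0]}
  ]
}}

```text
clock: 26.68
position: [0.4502, -0.2953, 0.2575]
tcp_rot: [[-0.001, -0.275, 0.961], [0.0, 0.961, 0.275], [-1.0, 0.0, -0.001]]
force: [1.0, 0.1, 0.7]
finger_gap: 0.0002
```

Run:
```python
from plan import *; from ov import *; from crop import crop
im=robot.grab_frame("side");np.save("pics/fs.npy",im); it=robot.grab_frame("top");np.save("pics/ft.npy",it)
a=np.radians(16.2); q=[.5738,-.0292,a]
for n,i,c in(("side",im,(225,130,315,230)),("top",it,(225,175,335,250))):
    crop(i,*c,f"pics/p_{n}.png"); crop(i,*c,f"pics/pv_{n}.png",segs=boxsegs(n,q,.009,.073,.113,.131)+boxsegs(n,q,.032,.05,.074,.108))
```

```text
(no output)
```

View pics/p_side.png

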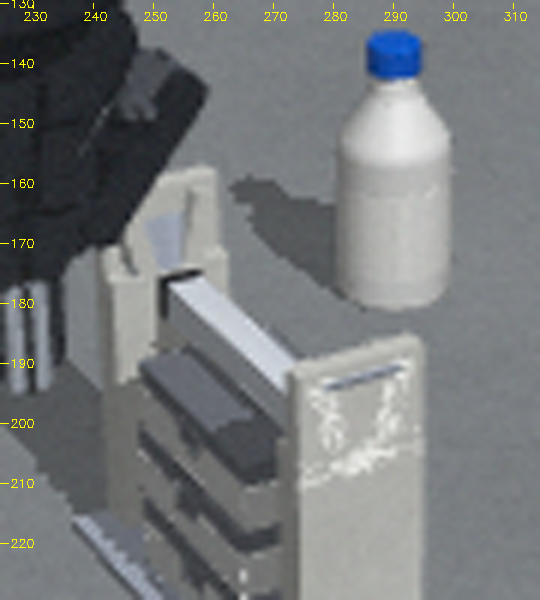

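View pics/p_top.png

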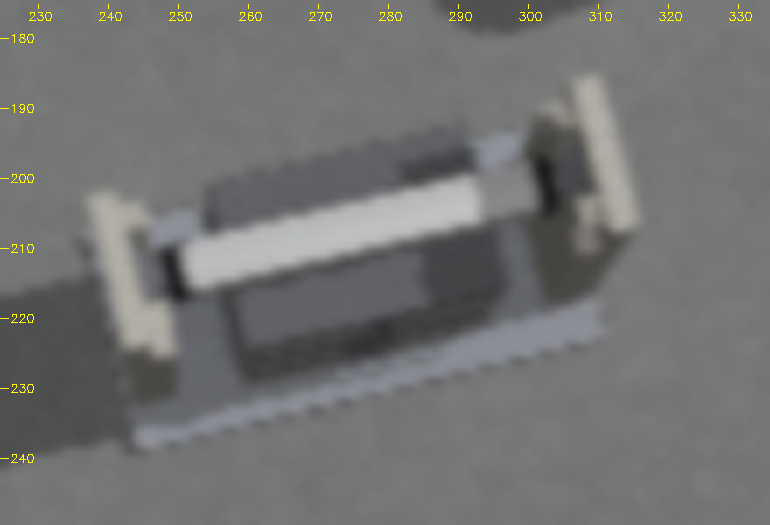

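View pics/pv_side.png

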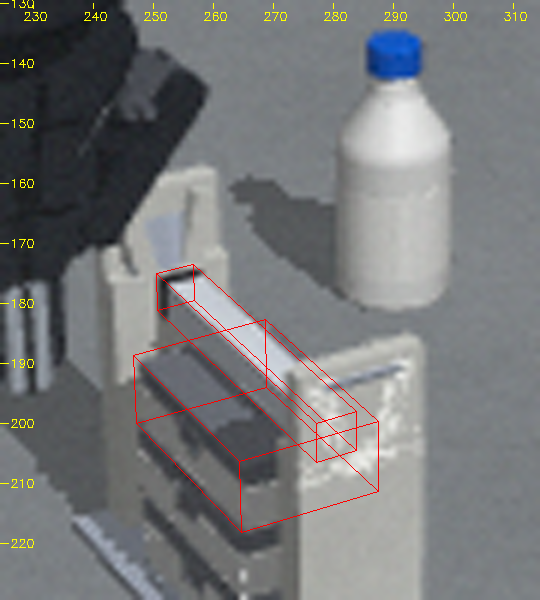

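View pics/pv_top.png

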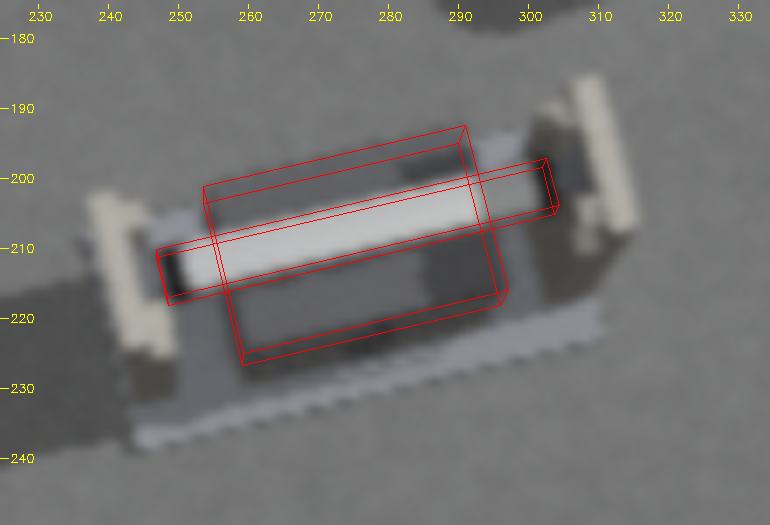

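In both views the bar matches the home overlay to about 1 px, the same offset the boxes show. The cheek hides the near end, so I'll check both ends by touching them for equal height.

Run:
```python
from plan import *
plan([.5864,-.0724,.2],16.2,6)
```

```text
n 6 mm/row 44.2 rad/row 0.0
{"xyz":[9.6, 29.2, 31.7],"rot":[-0.0002, 0.0, -0.0001]},
{"xyz":[9.6, 29.2, 31.8],"rot":[-0.0002, 0.0, -0.0001]},
{"xyz":[9.6, 29.2, 31.8],"rot":[-0.0002, 0.0, -0.0001]},
{"xyz":[9.6, 29.2, 31.8],"rot":[-0.0002, 0.0, -0.0001]},
{"xyz":[9.6, 29.2, 31.8],"rot":[-0.0002, 0.0, -0.0001]},
{"xyz":[9.6, 29.2, 31.8],"rot":[-0.0002, 0.0, -0.0001]},
```

{"op": "jog_arm", "data": {
  "steps": [
    {"xyz": [9.5, 29, 32], "rot": [0, 0, 0]},
    {"xyz": [9.5, 29, 32], "rot": [0, 0, 0]},
    {"xyz": [9.5, 29, 32], "rot": [0, 0, 0]},
    {"xyz": [9.5, 29, 32], "rot": [0, 0, 0]},
    {"xyz": [9.5, 29, 32], "rot": [0, 0, 0]},
    {"xyz": [9.5, 29, 31], "rot": [0, 0, 0]},
    {"xyz": [0, 0, 0], "rot": [0, 0, 0]},
    {"xyz": [0, 0, 0], "rot": [0, 0, 0]}
  ]
}}

```text
clock: 27.78
position: [0.5871, -0.0722, 0.2003]
tcp_rot: [[-0.001, -0.281, 0.96], [-0.0, 0.96, 0.281], [-1.0, 0.0, -0.001]]
force: [-0.7, -0.7, -0.7]
finger_gap: 0.0001
```

{"op": "jog_arm", "data": {
  "steps": [
    {"xyz": [25, 0, 0], "rot": [0, 0, 0]},
    {"xyz": [25, 0, 0], "rot": [0, 0, 0]},
    {"xyz": [20, 0, 0], "rot": [0, 0, 0]},
    {"xyz": [8, 0, 0], "rot": [0, 0, 0]},
    {"xyz": [3, 0, 0], "rot": [0, 0, 0]},
    {"xyz": [0, 0, 0], "rot": [0, 0, 0]}
  ]
}}

```text
clock: 28.52
position: [0.5874, -0.0733, 0.1202]
tcp_rot: [[0.001, -0.279, 0.96], [-0.0, 0.96, 0.279], [-1.0, -0.0, 0.001]]
force: [0.3, -0.3, -0.3]
finger_gap: -0.0004
```

{"op": "jog_arm", "data": {
  "steps": [
    {"xyz": [2, 0, 0], "rot": [0, 0, 0]},
    {"xyz": [2, 0, 0], "rot": [0, 0, 0]},
    {"xyz": [2, 0, 0], "rot": [0, 0, 0]},
    {"xyz": [0, 0, 0], "rot": [0, 0, 0]}
  ]
}}

```text
clock: 29.02
position: [0.587, -0.073, 0.1133]
tcp_rot: [[-0.0, -0.279, 0.96], [0.0, 0.96, 0.279], [-1.0, 0.0, -0.0]]
force: [0.4, 0.1, 0.0]
finger_gap: 0.0002
```

{"op": "jog_arm", "data": {
  "steps": [
    {"xyz": [1.5, 0, 0], "rot": [0, 0, 0]},
    {"xyz": [0.5, 0, 0], "rot": [0, 0, 0]},
    {"xyz": [0, 0, 0], "rot": [0, 0, 0]}
  ]
}}

```text
clock: 29.4
position: [0.5872, -0.0731, 0.1123]
tcp_rot: [[0.001, -0.279, 0.96], [-0.0, 0.96, 0.279], [-1.0, -0.0, 0.001]]
force: [-2.0, 0.4, 7.4]
finger_gap: -0.0003
```

{"op": "jog_arm", "data": {
  "steps": [
    {"xyz": [1, 0, 0], "rot": [0, 0, 0]},
    {"xyz": [0, 0, 0], "rot": [0, 0, 0]}
  ]
}}

```text
clock: 29.65
position: [0.5874, -0.073, 0.1121]
tcp_rot: [[0.002, -0.279, 0.96], [-0.0, 0.96, 0.279], [-1.0, -0.001, 0.002]]
force: [-3.7, 0.6, 12.7]
finger_gap: 0.0003
```

The −y end is solid at 112.3 mm, so that end is home. Now the +y end.

{"op": "jog_arm", "data": {
  "steps": [
    {"xyz": [-15, 0, 0], "rot": [0, 0, 0]},
    {"xyz": [-15, 15, 0], "rot": [0, 0, 0]},
    {"xyz": [0, 35, 0], "rot": [0, 0, 0]},
    {"xyz": [0, 35, 0], "rot": [0, 0, 0]},
    {"xyz": [10, 5, 0], "rot": [0, 0, 0]},
    {"xyz": [12, 0, 0], "rot": [0, 0, 0]},
    {"xyz": [0, 0, 0], "rot": [0, 0, 0]},
    {"xyz": [0, 0, 0], "rot": [0, 0, 0]}
  ]
}}

```text
clock: 30.65
position: [0.5621, 0.0127, 0.1184]
tcp_rot: [[-0.0, -0.278, 0.961], [-0.0, 0.961, 0.278], [-1.0, 0.0, -0.0]]
force: [0.2, 0.3, 0.9]
finger_gap: 0.0
```

{"op": "jog_arm", "data": {
  "steps": [
    {"xyz": [2, 0, 0], "rot": [0, 0, 0]},
    {"xyz": [2, 0, 0], "rot": [0, 0, 0]},
    {"xyz": [0, 0, 0], "rot": [0, 0, 0]}
  ]
}}

```text
clock: 31.02
position: [0.5619, 0.0133, 0.1144]
tcp_rot: [[-0.0, -0.279, 0.96], [0.0, 0.96, 0.279], [-1.0, 0.0, -0.0]]
force: [1.1, 0.4, -0.4]
finger_gap: -0.0001
```

{"op": "jog_arm", "data": {
  "steps": [
    {"xyz": [2, 0, 0], "rot": [0, 0, 0]},
    {"xyz": [0, 0, 0], "rot": [0, 0, 0]}
  ]
}}

```text
clock: 31.28
position: [0.562, 0.0133, 0.1125]
tcp_rot: [[0.0, -0.279, 0.96], [-0.0, 0.96, 0.279], [-1.0, -0.0, 0.0]]
force: [-0.5, -0.3, 0.3]
finger_gap: -0.0001
```

{"op": "jog_arm", "data": {
  "steps": [
    {"xyz": [1.5, 0, 0], "rot": [0, 0, 0]},
    {"xyz": [0, 0, 0], "rot": [0, 0, 0]}
  ]
}}

```text
clock: 31.52
position: [0.5624, 0.0134, 0.112]
tcp_rot: [[0.001, -0.279, 0.96], [0.0, 0.96, 0.279], [-1.0, -0.0, 0.001]]
force: [-2.2, 0.6, 8.5]
finger_gap: 0.0001
```

Both ends sit level, at 112.3 and 112.1 mm, so I'll retreat and take a final look.

{"op": "jog_arm", "data": {
  "steps": [
    {"xyz": [-10, 0, 0], "rot": [0, 0, 0]},
    {"xyz": [-30, 0, 0], "rot": [0, 0, 0]},
    {"xyz": [-45, 0, 0], "rot": [0, 0, 0]},
    {"xyz": [-45, 0, 0], "rot": [0, 0, 0]},
    {"xyz": [-10, 0, -35], "rot": [0, 0, 0]},
    {"xyz": [0, 0, -40], "rot": [0, 0, 0]},
    {"xyz": [0, 0, -40], "rot": [0, 0, 0]},
    {"xyz": [0, 0, 0], "rot": [0, 0, 0]}
  ]
}}

```text
clock: 32.52
position: [0.4495, -0.0192, 0.252]
tcp_rot: [[0.001, -0.278, 0.96], [-0.0, 0.96, 0.278], [-1.0, -0.0, 0.001]]
force: [1.3, -0.0, 0.1]
finger_gap: 0.0004
```

Run:
```python
from workcell import robot; from crop import crop
crop(robot.grab_frame("side"),200,130,400,330,"pics/z_side.png")
```

```text
(no output)
```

View pics/z_side.png

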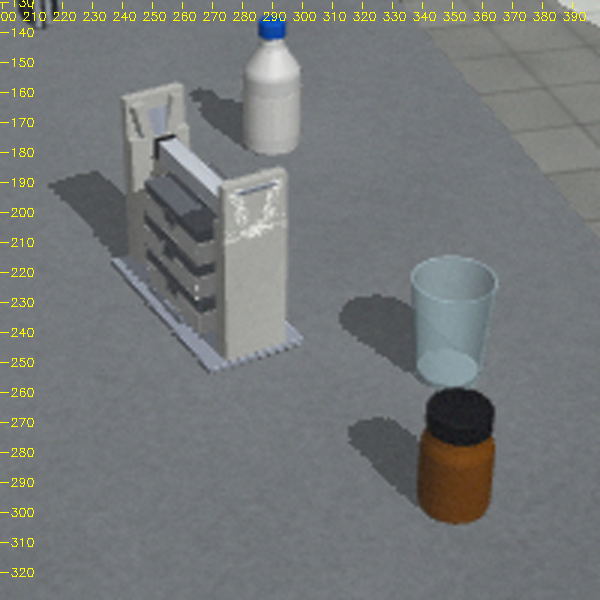

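The bar is seated level, the column is square, and the bottle, beaker and jar stand where they were.

```bash
python3 -c "
from workcell import robot
print(robot.job_done())"
```

```text
the job is handed in; nothing more can be done
None
```

The loose box is on the stack and the bar is snapped in at both ends; I handed the job in at about 33 s of the 67 s allowed. `job_done()` gives no verdict, so this rests on my own checks.

- **Box:** after I let go, the top camera put it about 0.3 mm from my estimate of the rack's centre and about 0.5° off square.
- **Bar:** I laid it across the mouths, let go, and pressed at its middle with the fingers shut until it stopped hard (33 N). I then touched both ends. Each was solid, at tool heights of 112.3 and 112.1 mm, the same as at the middle (about 112.2 mm). That is level and at home height. The near cheek hides one end from the side camera, so the touch is the main evidence for that end.
- **Bystanders:** the last side picture shows the bottle, beaker and jar upright and apparently where they started.

**Disagreements:**
- **Fingertip position:** the fingertips turned out to be about 21 mm behind the TCP, where the text says 8 mm ahead. My first grasp therefore closed above the box lid. I found the true offset by pressing the lid lightly (up to 38 N) and corrected for it.
- **Side camera:** the overlays in this view were off by 1–2 px, by about the same amount for the boxes and the bar.

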